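# File the spare tiles and clip on their markers

### The arm

A 6-joint arm with a two-finger parallel gripper is mounted at the origin on the work surface. World frame = base frame: x ahead of the robot, y to its left, z up, the work surface at z = 0. Lengths are in m, angles in rad, forces in N, time in s.
With the tool pointing down it reaches from about 0.35 to 0.95 m from the base axis. Payload 17.4 kg.
Tool frame: the origin (TCP) lies between the finger pads; the fingertips stand 11 mm ahead of it and the grasp point (between the pads) lies 8 mm behind it; z points along the fingers, y is the direction in which the jaws open and shut (so a half turn about z gives the same grasp; the last joint's range is limited). The gripper opens to 93 mm and grips with 3 to 60 N. Pads are 15 mm wide; open, the fingers measure 128 mm over their backs; the gripper's body (75 mm by 188 mm) begins 65 mm behind the grasp point.
Start: joints at [1.172, 0.116, 1.442, -0, 1.584, -0.038], TCP at [0.238, 0.632, 0.23] pointing down, gripper open.
Joint ranges: [-2.83, 2.83], [-0.83, 2.19], [0.07, 2.5], [-1.14, 4.28], [0.01, 3], [-2.97, 2.97]. Speed limits (rad/s): [1.89, 1.89, 2.22, 3.14, 3.14, 3.14].

### API

Orientations are given as a unit quaternion [w, x, y, z].
In Python, from plant import bot gives the robot as it stands.
- The arm moves only by the tool apply_moves, never from a script. Its argument "plan" is a list of rows, each an object of numbers: "x", "y", "z": the shift along the tool's x, y, z in cm; "rx", "ry", "rz": the turn, a rotation vector about the tool's x, y, z in degrees; "hand": the finger opening in cm, from 0 to 9.3. In form: [{"x": .., "y": .., "z": .., "rx": .., "ry": .., "rz": .., "hand": ..}, ...]. A call has 1 to 8 rows; each row is the pose to reach, as a shift and turn from the pose commanded when the call began, along the tool's axes at that moment; what a row does not reach only later rows make up. A row lasts 1/8 s, in which the tool goes at most 62.5 mm and 10.7 degrees, less where a joint would pass 70% of its speed; a pose out of reach is approached as far as the arm can. A call with a gripper value outside its range is refused whole. The fingers move at their own pace and stop on an object; the grip force is fixed at half the most. Time passes only in rows, so rows that repeat a pose let the fingers close. It gives the time, the measured TCP pose, the force and the opening at its end, in the units of the state.
- bot.read_state(): the state, without advancing time (a new reading comes with each control period).
- bot.capture(name): name is "scene" or "top" or "wrist"; returns the picture (384x512x3 uint8, blue, green, red); there is no depth.
- bot.calibration(name): a dict with "vertical_fov" (degrees; the focal length in pixels is half the picture's height over the tangent of half this angle, whatever the lens; pixels are square), "cx", "cy" (the principal point, pixels), "rvec" (rotation vector, rad) and "tvec" (3), from world to camera coordinates, as OpenCV has them; the wrist camera has in their place "tool_from_camera" (4x4, takes a point from camera to tool coordinates, whose origin is the TCP and whose axes are the flange's). Camera axes: x right, y down, z forward; pixel columns grow to the right and rows downward; lengths in m; the calibration is good to about 2 mm. A picture is of the moment at which its call begins: read the wrist's pose just before it. calibration takes no time and is no camera call.
- bot.hand_in(): hands the job in, once; it reports no verdict.
Trained networks look in the newest picture that a camera, given by its name, has taken for a name from the list of things; names that differ only in an ending like _2 or _b are one class to them, and where a whole thing is asked for, a point or a joint stands for the part that bears it (a point fixed in the world has none). Each returns a list of dicts, best first, with "confidence" (0 to 1); they miss things now and then, are a little off and sometimes report something else, mostly with a low value. They report only what shows in the picture. A call takes as long as a camera call. They do not tell look-alikes from the thing itself.
- bot.search_frame(camera, query): "location" ([x, y, z] in m, in the coordinates of the camera as it stood for that picture, good to about 4 mm: the middle of the surface that is visible of it).
- bot.masks_of(camera, query): "mask" (384x512 bool, what is visible of it).
- bot.landmark_of(camera, query): "location" ([x, y, z] in m, in the coordinates of the camera as it stood for that picture, good to about 4 mm: a listed point, or the origin of a listed thing).
The state is a dict: "time": time; "joint_pos": joint angles; "dq": joint speeds; "effort": joint torques, N m; "position": TCP position; "eef_rot": TCP orientation; "wrist_force": force on the tool from outside, world axes, zero at the start; "ft_torque": the same for the moment, N m; "grip_width": finger opening in m.
Only numpy, scipy, OpenCV 4.12 (cv2) and the standard library are available. Lean on these libraries where they do the work, as an engineer would, in place of code of your own. Each camera call takes 0.05 s, during which the arm holds its last target. There are 200 camera calls.

### The job

Put the spare wall tiles away: first move every tile from the wooden stand into a slot of the dark rack, any slot, one tile per slot, upright and fully home. Then mark each tile with the spring clip of its colour (orange for terracotta): squeeze the clip open, and let it close on an upright edge of the tile (the one facing the robot is easiest), clear above the rack, the jaw pads biting well onto the tile. A clip whose tile is not there is not needed; leave the tub, bottle and spanner where they are.

Things in the scene. Friction and masses are not known exactly. Their poses are not given: they have to be found in the camera images.
- rack: Dark steel rack, 124 (x) x 246 (y) x 34 mm high, fixed. Origin: centre of its underside; x runs along the slots, -x is the side towards the robot. Four tight slots open upwards, empty at the start, each 104 mm long (x), 10.5 mm wide (y), with 2.5 mm lead-in chamfer; slot centres at x = 0, y = -99, -33, +33, +99 mm; slot floors 8 mm above the underside. Rack and stand may change sides.
- stand: Pale wooden carrying stand, 124 (x) x 216 (y) x 28 mm high, fixed. Origin: centre of its underside, x along its slots. Four roomy slots (106.5 x 13 mm) at y = -84, -28, +28, +84 mm, floors 8 mm above the underside; the tiles stand in these at the start.
- tile_white: White glazed wall tile, 100 (x) x 8 (y, thickness) x 100 mm (z, up), 170 g, standing on edge. Origin: centre of its bottom edge face; z points up the tile. May be absent.
- tile_blue: Blue glazed wall tile, 100 (x) x 8 (y, thickness) x 100 mm (z, up), 170 g, standing on edge. Origin: centre of its bottom edge face; z points up the tile. May be absent.
- tile_terracotta: Terracotta (reddish brown) wall tile, 100 (x) x 8 (y, thickness) x 100 mm (z, up), 170 g, standing on edge. Origin: centre of its bottom edge face; z points up the tile. May be absent.
- tile_green: Green wall tile, 100 (x) x 8 (y, thickness) x 100 mm (z, up), 170 g, standing on edge. Origin: centre of its bottom edge face; z points up the tile. May be absent.
- clip_white: Spring clip like a big clothes peg, white arms, for the white tile, lying on its side: pivot pin (r 6 mm) upright; 30 mm tall, 80 g. Origin: bottom centre of the pin; x points from handles to jaws, level; z along the pin. Handles reach back to x = -50 mm, jaws to x = +45 mm. Squeezing the handles opens the jaw; let go, it shuts by itself and pinches a tile with about 7 N.
- clip_white_left (a joint): Jaw of the white-armed clip: angle of each arm, rad: 0 shut, about 0.09 closed on a tile (pads flat), 0.28 fully open. Squeeze the handles midway, at clip frame x = -32 mm: there they are 44 mm over their outsides with the jaw shut, 37 mm closed on a tile, 26 mm squeezed home (then parallel to x), which takes about 12 N on each; grip with 25 to 40 N to hold it open.
- clip_white_jaw (a point): Middle of that clip's jaw: clip frame x = +36, z = 15 mm. Rubber pads 30 mm tall from x = 27 to 45 mm; fully open the gap is 18 mm at the root and 25 mm at the tips, 45 mm over the outsides.
- clip_blue: Spring clip like a big clothes peg, blue arms, for the blue tile, lying on its side: pivot pin (r 6 mm) upright; 30 mm tall, 80 g. Origin: bottom centre of the pin; x points from handles to jaws, level; z along the pin. Handles reach back to x = -50 mm, jaws to x = +45 mm. Squeezing the handles opens the jaw; let go, it shuts by itself and pinches a tile with about 7 N.
- clip_blue_left (a joint): Jaw of the blue-armed clip: angle of each arm, rad: 0 shut, about 0.09 closed on a tile (pads flat), 0.28 fully open. Squeeze the handles midway, at clip frame x = -32 mm: there they are 44 mm over their outsides with the jaw shut, 37 mm closed on a tile, 26 mm squeezed home (then parallel to x), which takes about 12 N on each; grip with 25 to 40 N to hold it open.
- clip_blue_jaw (a point): Middle of that clip's jaw: clip frame x = +36, z = 15 mm. Rubber pads 30 mm tall from x = 27 to 45 mm; fully open the gap is 18 mm at the root and 25 mm at the tips, 45 mm over the outsides.
- clip_terracotta: Spring clip like a big clothes peg, orange arms, for the terracotta tile, lying on its side: pivot pin (r 6 mm) upright; 30 mm tall, 80 g. Origin: bottom centre of the pin; x points from handles to jaws, level; z along the pin. Handles reach back to x = -50 mm, jaws to x = +45 mm. Squeezing the handles opens the jaw; let go, it shuts by itself and pinches a tile with about 7 N.
- clip_terracotta_left (a joint): Jaw of the orange-armed clip: angle of each arm, rad: 0 shut, about 0.09 closed on a tile (pads flat), 0.28 fully open. Squeeze the handles midway, at clip frame x = -32 mm: there they are 44 mm over their outsides with the jaw shut, 37 mm closed on a tile, 26 mm squeezed home (then parallel to x), which takes about 12 N on each; grip with 25 to 40 N to hold it open.
- clip_terracotta_jaw (a point): Middle of that clip's jaw: clip frame x = +36, z = 15 mm. Rubber pads 30 mm tall from x = 27 to 45 mm; fully open the gap is 18 mm at the root and 25 mm at the tips, 45 mm over the outsides.
- clip_green: Spring clip like a big clothes peg, green arms, for the green tile, lying on its side: pivot pin (r 6 mm) upright; 30 mm tall, 80 g. Origin: bottom centre of the pin; x points from handles to jaws, level; z along the pin. Handles reach back to x = -50 mm, jaws to x = +45 mm. Squeezing the handles opens the jaw; let go, it shuts by itself and pinches a tile with about 7 N.
- clip_green_left (a joint): Jaw of the green-armed clip: angle of each arm, rad: 0 shut, about 0.09 closed on a tile (pads flat), 0.28 fully open. Squeeze the handles midway, at clip frame x = -32 mm: there they are 44 mm over their outsides with the jaw shut, 37 mm closed on a tile, 26 mm squeezed home (then parallel to x), which takes about 12 N on each; grip with 25 to 40 N to hold it open.
- clip_green_jaw (a point): Middle of that clip's jaw: clip frame x = +36, z = 15 mm. Rubber pads 30 mm tall from x = 27 to 45 mm; fully open the gap is 18 mm at the root and 25 mm at the tips, 45 mm over the outsides.
- tub: Bystander: white tub with red lid, 84 mm across, 85 mm high. Origin: underside centre.
- spray: Bystander: brown glass bottle, 56 mm across, 150 mm high. Origin: underside centre.
- spanner: Bystander: steel spanner lying flat, about 180 mm long. Origin: underside, mid-length.
There are look-alikes about, which are no part of the job. Leave any purple or red look-alike of the tile_blue alone.

How it is judged:
By the outcome, as a careful person would: the job done as asked, in the order asked, and still so for the second after the job is handed in, with the robot touching nothing.
Of tile_white, tile_blue, tile_terracotta, tile_green only 3 to 4 are there at a start; the rules pass over those that are not, and their reading is None.
At some moment in a run one of clip_white, clip_blue, clip_terracotta, clip_green may be knocked a few centimetres aside while the robot is not near it.
It also fails if it takes over 210 s, if anything falls off the work surface, if the arm or the gripper's body presses on something with over 40 N, if the wrist force passes 120 N, or if a joint passes its speed limit or range.

## Working session

There is one attempt and no reset: what is moved stays moved. The work goes in short steps, Python scripts to look and compute and a tool call to move; the robot and the scene stay as the last step left them, time stands still between calls to the robot, and variables do not carry over. Pictures are saved under pics/ and viewed, about 12 in all and at most 16, crops included, and the job is handed in when it is done.

Besides the shell and the picture viewer there is one more tool, called after "Emit:" as name(argument=value, ...), one argument or row to a line, values as JSON. apply_moves: Moves the arm, as the interface text tells. Its arguments: {"type":"object","properties":{"plan":{"type":"array"}},"required":["plan"]}

```bash
mkdir -p pics
cat > h.py <<'E'
import numpy as np,cv2
from scipy.spatial.transform import Rotation as R
from plant import bot
def cam_T(name):
    c=bot.calibration(name)
    if 'rvec' in c:
        Rm=cv2.Rodrigues(np.array(c['rvec'],float))[0];t=np.array(c['tvec'],float).ravel()
        T=np.eye(4);T[:3,:3]=Rm.T;T[:3,3]=-Rm.T@t;return T
    return tool_T()@np.array(c['tool_from_camera'])
def tool_T(s=None):
    s=s or bot.read_state();q=s['eef_rot'];T=np.eye(4)
    T[:3,:3]=R.from_quat([q[1],q[2],q[3],q[0]]).as_matrix();T[:3,3]=s['position'];return T
def w(T,p): return T[:3,:3]@np.array(p)+T[:3,3]
def K(name):
    c=bot.calibration(name);f=192/np.tan(np.radians(c['vertical_fov'])/2);return f,c['cx'],c['cy']
def ray(name,T,u,v,z):
    "world point at height z through pixel"
    f,cx,cy=K(name);d=T[:3,:3]@np.array([(u-cx)/f,(v-cy)/f,1]);return T[:3,3]+d*(z-T[2,3])/d[2]
def proj(name,T,p):
    f,cx,cy=K(name);q=T[:3,:3].T@(np.array(p)-T[:3,3]);return q[0]/q[2]*f+cx,q[1]/q[2]*f+cy
def rows(p,yaw_deg=None,quiet=0):
    "shift in tool axes (cm) and turn to reach world point p with tool down, tool x-axis heading yaw"
    T=tool_T();d=T[:3,:3].T@(np.array(p)-T[:3,3])*100;print('shift cm',d.round(2))
    if yaw_deg is not None:
        y=np.radians(yaw_deg);X=np.array([np.cos(y),np.sin(y),0]);Z=np.array([0,0,-1.]);
        G=np.c_[X,np.cross(Z,X),Z];print('turn deg',np.degrees(R.from_matrix(T[:3,:3].T@G).as_rotvec()).round(2))
E
python3 - <<'E'
from h import *
s=bot.read_state();print(s['time'],s['position'],s['eef_rot']);print(tool_T().round(3))
ims={}
for c in('scene','top'):
    im=bot.capture(c);cv2.imwrite(f'pics/{c}0.png',im);print(c,K(c),cam_T(c)[:3,3].round(3))
im=np.hstack([cv2.imread('pics/scene0.png'),cv2.imread('pics/top0.png')])
for c in('top','scene'):
    T=cam_T(c)
    for n in ['rack','stand']+[a+b for a in('tile_','clip_') for b in('white','blue','terracotta','green')]:
        for r in bot.landmark_of(c,n)[:2]: print(c,n,w(T,r['location']).round(3),round(r['confidence'],2))
print(bot.read_state()['time'])
E
```

```text
0.0 [0.23823883 0.63133901 0.22890684] [-1.30331097e-04  1.79429877e-01  9.83770584e-01 -5.83276757e-04]
[[-0.936  0.353 -0.     0.238]
 [ 0.353  0.936 -0.001  0.631]
 [ 0.    -0.001 -1.     0.229]
 [ 0.     0.     0.     1.   ]]
scene (np.float64(450.34781629905285), 251.5875374038732, 192.21189879956103) [1.11  0.561 0.945]
top (np.float64(415.49232629804834), 259.2248913761408, 199.6533409168969) [ 0.462 -0.013  1.049]
top rack [ 0.635 -0.188 -0.003] 0.88
top stand [0.604 0.185 0.001] 0.68
top stand [ 0.489 -0.215  0.017] 0.43
top tile_white [0.608 0.215 0.007] 0.6
top tile_blue [0.6   0.099 0.008] 0.76
top tile_blue [ 0.368 -0.005  0.   ] 0.68
top tile_terracotta [0.611 0.269 0.008] 0.77
top tile_terracotta [ 0.506 -0.109  0.015] 0.63
top tile_green [0.604 0.16  0.008] 0.96
top clip_white [ 0.456 -0.232 -0.003] 0.62
top clip_white [0.472 0.084 0.003] 0.52
top clip_blue [0.48  0.256 0.002] 0.73
top clip_terracotta [ 0.478 -0.092  0.004] 0.78
top clip_green [0.469 0.084 0.003] 0.77
scene rack [ 0.635 -0.185 -0.002] 0.92
scene rack [0.507 0.103 0.016] 0.53
scene stand [ 0.601  0.188 -0.   ] 0.72
scene tile_white [0.604 0.217 0.009] 0.59
scene tile_white [0.48  0.258 0.003] 0.57
scene tile_blue [0.781 0.173 0.   ] 0.93
scene tile_blue [0.793 0.313 0.003] 0.64
scene tile_terracotta [0.612 0.272 0.006] 0.62
scene tile_green [0.599 0.157 0.006] 0.56
scene clip_white [ 0.458 -0.231  0.002] 0.82
scene clip_white [0.513 0.267 0.02 ] 0.72
scene clip_blue [0.479 0.256 0.003] 0.56
scene clip_terracotta [ 0.479 -0.09  -0.001] 0.61
scene clip_green [0.469 0.086 0.   ] 0.82
1.1
```

```bash
python3 -c "
import cv2
cv2.imwrite('pics/t0.png',cv2.resize(cv2.imread('pics/top0.png'),(800,600)))
cv2.imwrite('pics/s0.png',cv2.resize(cv2.imread('pics/scene0.png'),(800,600)))"
```

```text
(no output)
```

View pics/t0.png

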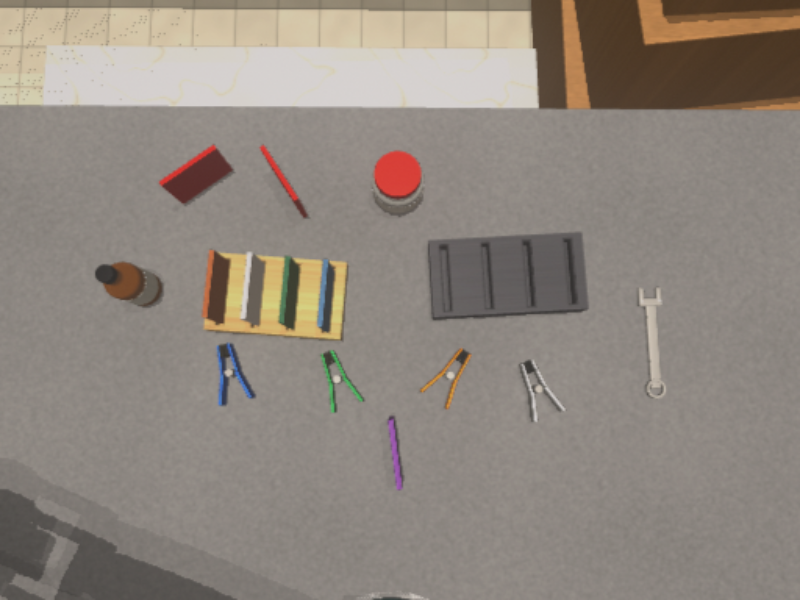

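View pics/s0.png

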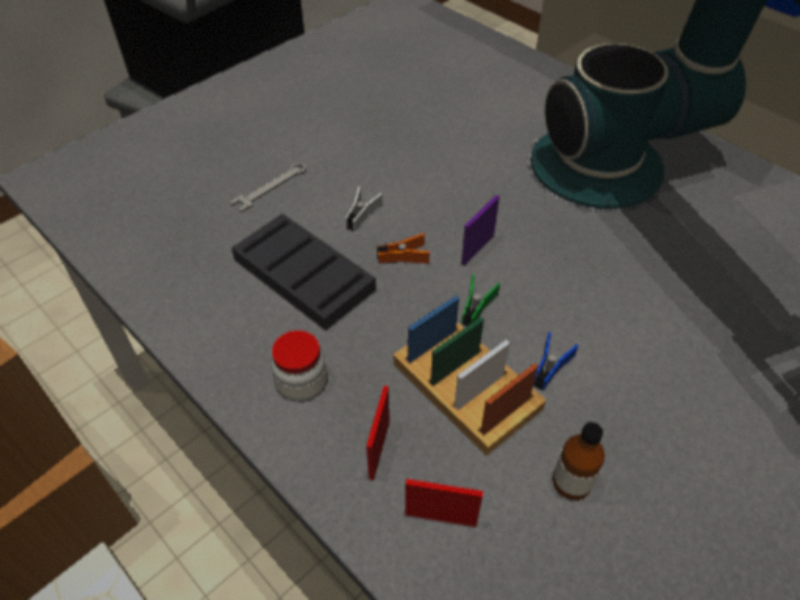

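Run:
```python
from h import *
c=bot.calibration('wrist');print(np.array(c['tool_from_camera']).round(3),K('wrist'))
T=cam_T('top')
for n in ['rack','stand']+['clip_'+b for b in('white','blue','terracotta','green')]:
    r=bot.masks_of('top',n)
    if not r: print(n,'none');continue
    m=r[0]['mask'].astype(np.uint8);z={'rack':.034,'stand':.028}.get(n,.03)
    ys,xs=np.nonzero(m)
    P=np.array([ray('top',T,u,v,z)[:2] for u,v in zip(xs,ys)],np.float32)
    print(n,round(r[0]['confidence'],2),[np.round(a,3) for a in cv2.minAreaRect(P*1000)])
    if n[0]=='c':
        for q in bot.landmark_of('top',n+'_jaw')[:2]: print('  jaw',w(T,q['location']).round(3),round(q['confidence'],2))
rows([0.60,0.187,0.36],180)
```

```text
[[ 0.    -0.969 -0.247  0.067]
 [ 1.     0.     0.001 -0.001]
 [-0.001 -0.247  0.969 -0.156]
 [ 0.     0.     0.     1.   ]] (np.float64(295.3554448642812), 257.58790036383004, 187.4226182991043)Traceback (most recent call last):
  File "<stdin>", line 9, in <module>
  File "h.py", line 18, in ray
    f,cx,cy=K(name);d=T[:3,:3]@np.array([(u-cx)/f,(v-cy)/f,1]);return T[:3,3]+d*(z-T[2,3])/d[2]
            ~^^^^^^
  File "h.py", line 15, in K
    c=bot.calibration(name);f=192/np.tan(np.radians(c['vertical_fov'])/2);return f,c['cx'],c['cy']
ValueError: time passes only in moves, steps and waits
```

Emit:
apply_moves(
  plan=[
    {"x": -46.3,"y": -30.0,"z": -3.1,"rz": -20.7,"hand": 3.5},
    {"x": -46.3,"y": -30.0,"z": -3.1,"rz": -20.7,"hand": 3.5},
    {"x": -46.3,"y": -30.0,"z": -3.1,"rz": -20.7,"hand": 3.5},
    {"x": -46.3,"y": -30.0,"z": -3.1,"rz": -20.7,"hand": 3.5},
    {"x": -46.3,"y": -30.0,"z": -3.1,"rz": -20.7,"hand": 3.5},
    {"x": -46.3,"y": -30.0,"z": -3.1,"rz": -20.7,"hand": 3.5},
    {"x": -46.3,"y": -30.0,"z": -3.1,"rz": -20.7,"hand": 3.5},
    {"x": -46.3,"y": -30.0,"z": -3.1,"rz": -20.7,"hand": 3.5},
  ],
)

```text
$.plan[0]: bad value
```

Emit:
apply_moves(
  plan=[
    {"x": 0,"y": 0,"z": 0},
    {"x": 0,"y": 0,"z": 0},
    {"x": 0,"y": 0,"z": 0},
    {"x": 0,"y": 0,"z": 0},
  ],
)

```text
$.plan[0]: bad value
```

Emit:
apply_moves(
  plan=[
    {"x": -46.3,"y": -30.0,"z": -3.1,"rx": 0,"ry": 0,"rz": -20.7,"hand": 3.5},
    {"x": -46.3,"y": -30.0,"z": -3.1,"rx": 0,"ry": 0,"rz": -20.7,"hand": 3.5},
    {"x": -46.3,"y": -30.0,"z": -3.1,"rx": 0,"ry": 0,"rz": -20.7,"hand": 3.5},
    {"x": -46.3,"y": -30.0,"z": -3.1,"rx": 0,"ry": 0,"rz": -20.7,"hand": 3.5},
    {"x": -46.3,"y": -30.0,"z": -3.1,"rx": 0,"ry": 0,"rz": -20.7,"hand": 3.5},
    {"x": -46.3,"y": -30.0,"z": -3.1,"rx": 0,"ry": 0,"rz": -20.7,"hand": 3.5},
    {"x": -46.3,"y": -30.0,"z": -3.1,"rx": 0,"ry": 0,"rz": -20.7,"hand": 3.5},
    {"x": -46.3,"y": -30.0,"z": -3.1,"rx": 0,"ry": 0,"rz": -20.7,"hand": 3.5},
  ],
)

```text
time: 2.15
position: [0.5353, 0.2278, 0.2581]
eef_rot: [0.0, -0.0, 1.0, 0.0]
wrist_force: [0.6, 0.8, 0.1]
grip_width: 0.035
```

Emit:
apply_moves(
  plan=[
    {"x": -3,"y": -4.1,"z": 0,"rx": 0,"ry": 0,"rz": 0,"hand": 3.5},
    {"x": -3,"y": -4.1,"z": 0,"rx": 0,"ry": 0,"rz": 0,"hand": 3.5},
    {"x": -3,"y": -4.1,"z": 0,"rx": 0,"ry": 0,"rz": 0,"hand": 3.5},
  ],
)

```text
time: 2.52
position: [0.5643, 0.1888, 0.2576]
eef_rot: [-0.0, -0.0, 1.0, 0.0]
wrist_force: [0.8, 0.5, 0.6]
grip_width: 0.035
```

```bash
python3 - <<'E'
s=open('h.py').read()
s=s.replace("def cam_T","import functools\n@functools.cache\ndef cal(n): return bot.calibration(n)\ndef cam_T",1).replace("c=bot.calibration(name)","c=cal(name)")
s=s.replace("def K","@functools.cache\ndef K")
open('h.py','w').write(s)
E
python3 - <<'E'
from h import *
print(bot.read_state()['position'],tool_T().round(3)[:3,:3])
T=cam_T('wrist');im=bot.capture('wrist');cv2.imwrite('pics/w1.png',im);cv2.imwrite('pics/w1b.png',cv2.resize(im,(800,600)))
np.save('w1T.npy',T)
for n in ['stand']+['tile_'+b for b in('white','blue','terracotta','green')]:
    for r in bot.landmark_of('wrist',n)[:2]: print(n,w(T,r['location']).round(3),round(r['confidence'],2))
    for r in bot.masks_of('wrist',n)[:1]:
        cv2.imwrite(f'pics/m_{n}.png',r['mask'].astype(np.uint8)*255)
print(bot.read_state()['time'])
E
```

```text
[0.56432556 0.18880957 0.25764678] [[-1. -0. -0.]
 [-0.  1.  0.]
 [ 0.  0. -1.]]
stand [ 0.605  0.186 -0.   ] 0.96
tile_white [0.608 0.211 0.01 ] 0.74
tile_blue [0.781 0.167 0.003] 0.72
tile_blue [0.599 0.101 0.01 ] 0.69
tile_terracotta [0.611 0.267 0.005] 0.68
tile_green [0.604 0.155 0.008] 0.66
3.075
```

View pics/w1b.png

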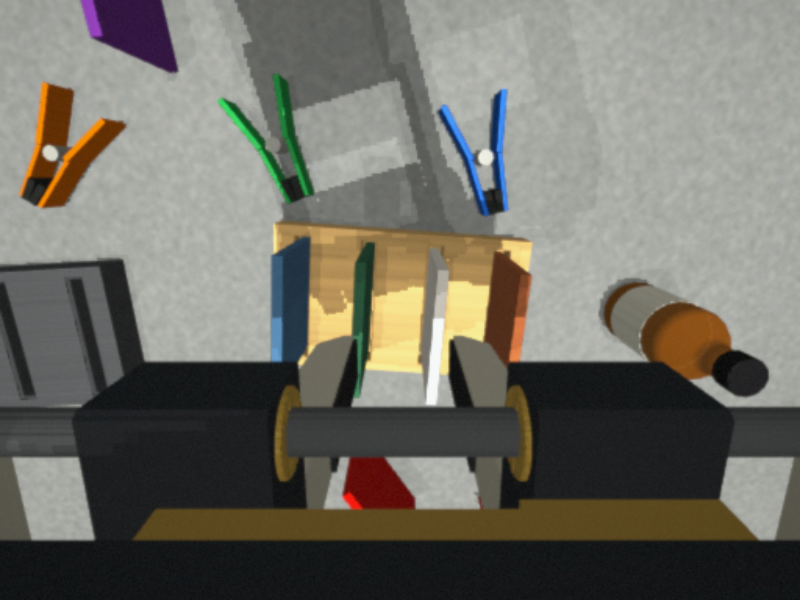

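Emit:
apply_moves(
  plan=[
    {"x": -3.5,"y": -8.8,"z": 0,"rx": 0,"ry": 0,"rz": 4,"hand": 3.5},
    {"x": -3.5,"y": -8.8,"z": 2,"rx": 0,"ry": 0,"rz": 4,"hand": 3.5},
    {"x": -3.5,"y": -8.8,"z": 8,"rx": 0,"ry": 0,"rz": 4,"hand": 3.5},
    {"x": -3.5,"y": -8.8,"z": 14,"rx": 0,"ry": 0,"rz": 4,"hand": 3.5},
    {"x": -3.5,"y": -8.8,"z": 17.8,"rx": 0,"ry": 0,"rz": 4,"hand": 3.5},
    {"x": -3.5,"y": -8.8,"z": 17.8,"rx": 0,"ry": 0,"rz": 4,"hand": 0.2},
    {"x": -3.5,"y": -8.8,"z": 17.8,"rx": 0,"ry": 0,"rz": 4,"hand": 0.2},
    {"x": -3.5,"y": -8.8,"z": 17.8,"rx": 0,"ry": 0,"rz": 4,"hand": 0.2},
  ],
)

```text
time: 4.08
position: [0.6005, 0.1009, 0.0821]
eef_rot: [0.002, 0.035, 0.999, 0.0]
wrist_force: [0.5, -0.1, -0.4]
grip_width: 0.0094
```

Emit:
apply_moves(
  plan=[
    {"x": 0,"y": 0,"z": 0,"rx": 0,"ry": 0,"rz": 0,"hand": 0.2},
    {"x": 0,"y": 0,"z": -6,"rx": 0,"ry": 0,"rz": 0,"hand": 0.2},
    {"x": 0,"y": 0,"z": -12,"rx": 0,"ry": 0,"rz": 0,"hand": 0.2},
    {"x": 0,"y": -3,"z": -17,"rx": 0,"ry": 0,"rz": 0,"hand": 0.2},
    {"x": 3,"y": -9,"z": -17.8,"rx": 0,"ry": 0,"rz": -4,"hand": 0.2},
    {"x": 3,"y": -15,"z": -17.8,"rx": 0,"ry": 0,"rz": -8,"hand": 0.2},
    {"x": 3,"y": -21,"z": -17.8,"rx": 0,"ry": 0,"rz": -8,"hand": 0.2},
    {"x": 3,"y": -27,"z": -17.8,"rx": 0,"ry": 0,"rz": -8,"hand": 0.2},
  ],
)

```text
time: 5.08
position: [0.5503, -0.1685, 0.259]
eef_rot: [0.001, -0.035, 0.999, -0.0]
wrist_force: [1.0, 0.2, -1.4]
grip_width: 0.008
```

Emit:
apply_moves(
  plan=[
    {"x": 0,"y": -2,"z": 0,"rx": 0,"ry": 0,"rz": 0,"hand": 0.2},
    {"x": 0,"y": -2,"z": 0,"rx": 0,"ry": 0,"rz": 0,"hand": 0.2},
    {"x": 0,"y": -2,"z": 0,"rx": 0,"ry": 0,"rz": 0,"hand": 0.2},
  ],
)

```text
time: 5.45
position: [0.5525, -0.1855, 0.258]
eef_rot: [0.0, -0.036, 0.999, 0.0]
wrist_force: [0.2, 0.1, -2.2]
grip_width: 0.0079
```

Run:
```python
from h import *
print(bot.read_state()['position'],bot.read_state()['grip_width'],tool_T().round(3)[:3,:3])
T=cam_T('wrist');im=bot.capture('wrist');cv2.imwrite('pics/w2.png',im);cv2.imwrite('pics/w2b.png',cv2.resize(im,(800,600)))
np.save('w2T.npy',T);np.save('w2tool.npy',tool_T())
for n in ['rack','tile_blue']:
    for r in bot.landmark_of('wrist',n)[:2]: print(n,w(T,r['location']).round(3),round(r['confidence'],2))
```

```text
[ 0.55249083 -0.18545179  0.25800738] 0.007909111057344887 [[-0.997 -0.071  0.   ]
 [-0.071  0.997  0.   ]
 [-0.     0.    -1.   ]]
rack [ 0.638 -0.184 -0.001] 0.78
rack [ 0.495 -0.219  0.014] 0.46
tile_blue [0.778 0.169 0.001] 0.9
tile_blue [ 0.548 -0.189  0.184] 0.84
```

View pics/w2b.png

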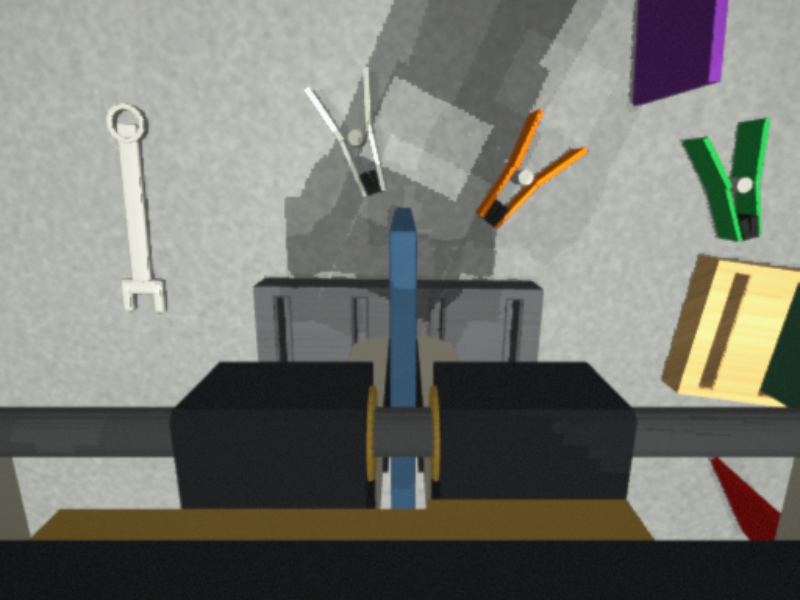

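Run:
```python
import cv2,numpy as np
im=cv2.imread('pics/w2.png')
a=cv2.resize(im[170:240,156:356],(800,280),interpolation=cv2.INTER_CUBIC);a=cv2.convertScaleAbs(a,alpha=1.8,beta=10)
b=cv2.resize(im[125:165,235:285],(500,400)[:2],interpolation=cv2.INTER_CUBIC)[:300]
c=np.zeros((600,800,3),np.uint8);c[:280]=a;c[290:590,:500]=b;cv2.imwrite('pics/c2.png',c)
```

```text
(no output)
```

View pics/c2.png

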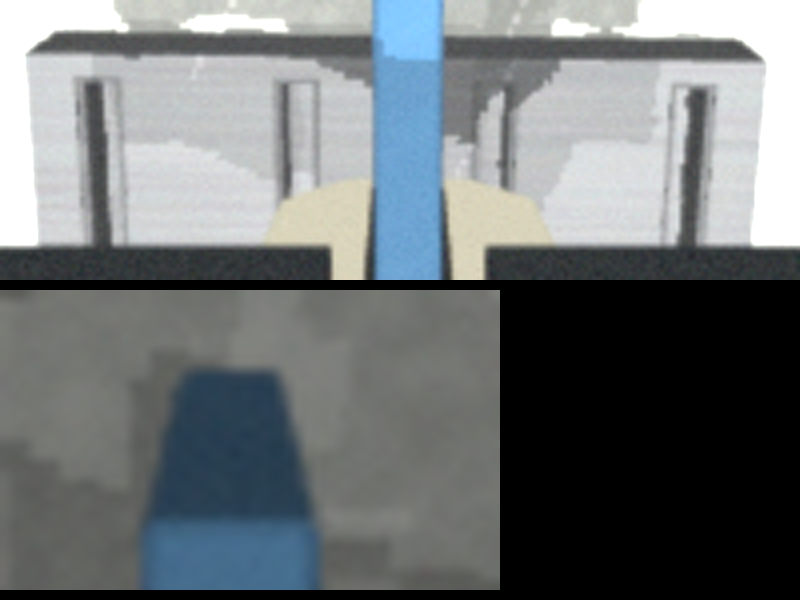

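Run:
```python
from h import *
T=np.load('w2T.npy');G=np.load('w2tool.npy')
px=lambda X,Y:(156+(X+.5)/4-.5,170+(Y+.5)/4-.5)
P=lambda X,Y:ray('wrist',T,*px(X,Y),.034)
l,r=P(28,57),P(764,64);print('corners',l.round(4),r.round(4),np.linalg.norm(l-r))
d=l-r;yaw=np.degrees(np.arctan2(-d[0],d[1]));print('yaw',yaw)
a=np.radians(yaw);X=np.array([np.cos(a),np.sin(a)]);Y=np.array([-np.sin(a),np.cos(a)])
print('origin from corners',((l+r)/2)[:2]+.062*X)
for y,(x0,x1,yy) in zip((99,33,-33,-99)[::-1],((77,121,79),(276,319,80),(472,514,84),(668,716,87))):
    q=(P(x0,yy)+P(x1,yy))/2;print(y,'slot near mid',q.round(4),'-> origin',q[:2]+X*(.052+.0025)-Y*y/1000)
# tile near edge, tile top = TCP+z? use width 8mm: solve depth
f,cx,cy=K('wrist')
Ti=np.linalg.inv(G)
for zt in (-.024,-.026,-.028,-.030):
    # tool-frame: intersect with tool z=zt
    C=Ti@T
    out=[]
    for u,v,z in((249.5,147.8,zt),(266.6,147.8,zt),(253.5,133,zt+.1),(263,133,zt+.1)):
        dd=C[:3,:3]@np.array([(u-.5-cx)/f,(v-.5-cy)/f,1]);p=C[:3,3]+dd*(z-C[2,3])/dd[2];out.append(p[:2]*1000)
    print(zt,np.round(out,1).tolist())
```

```text
corners [ 0.5859 -0.3095  0.034 ] [ 0.5709 -0.0665  0.034 ] 0.2434378778863719
yaw -176.47451385051372
origin from corners [ 0.51649094 -0.19177564]
-99 slot near mid [ 0.5917 -0.286   0.034 ] -> origin [ 0.54340833 -0.38816702]
-33 slot near mid [ 0.5874 -0.2203  0.034 ] -> origin [ 0.53499737 -0.25654285]
33 slot near mid [ 0.5841 -0.1554  0.034 ] -> origin [ 0.52768201 -0.1257759 ]
99 slot near mid [ 0.5804 -0.0892  0.034 ] -> origin [0.5199349  0.00623667]
-0.024 [[52.4, -4.7], [52.4, 2.9], [52.3, -4.4], [52.3, 3.0]]
-0.026 [[52.6, -4.7], [52.6, 2.8], [52.4, -4.4], [52.4, 2.9]]
-0.028 [[52.9, -4.6], [52.9, 2.8], [52.6, -4.3], [52.6, 2.9]]
-0.03 [[53.1, -4.5], [53.1, 2.7], [52.7, -4.3], [52.7, 2.8]]
```

Emit:
apply_moves(
  plan=[
    {"x": -4.5,"y": 4.7,"z": 1,"rx": 0,"ry": 0,"rz": 0.6,"hand": 0.2},
    {"x": -9.1,"y": 9.4,"z": 5,"rx": 0,"ry": 0,"rz": 0.6,"hand": 0.2},
    {"x": -9.1,"y": 9.4,"z": 10,"rx": 0,"ry": 0,"rz": 0.6,"hand": 0.2},
    {"x": -9.1,"y": 9.4,"z": 13.3,"rx": 0,"ry": 0,"rz": 0.6,"hand": 0.2},
    {"x": -9.1,"y": 9.4,"z": 13.3,"rx": 0,"ry": 0,"rz": 0.6,"hand": 0.2},
    {"x": -9.1,"y": 9.4,"z": 13.3,"rx": 0,"ry": 0,"rz": 0.6,"hand": 0.2},
  ],
)

```text
time: 6.35
position: [0.6371, -0.0862, 0.1268]
eef_rot: [0.001, -0.03, 1.0, -0.0]
wrist_force: [0.2, 0.3, -0.6]
grip_width: 0.0078
```

Run:
```python
from h import *
s=bot.read_state();print(s['position'],s['wrist_force'],tool_T().round(4)[:3,:3]);rows([.6366,-.085,.082],183.5)
im=bot.capture('wrist');cv2.imwrite('pics/w3.png',im);cv2.imwrite('pics/w3b.png',cv2.resize(im[60:250,140:394],(800,600)))
```

```text
[ 0.63709335 -0.08621462  0.12681362] [ 0.17365746  0.34623001 -0.64238129] [[-9.982e-01 -6.010e-02  2.100e-03]
 [-6.010e-02  9.982e-01 -4.000e-04]
 [-2.100e-03 -5.000e-04 -1.000e+00]]
shift cm [0.05 0.13 4.48]
turn deg [-0.03  0.12 -0.06]
```

View pics/w3b.png

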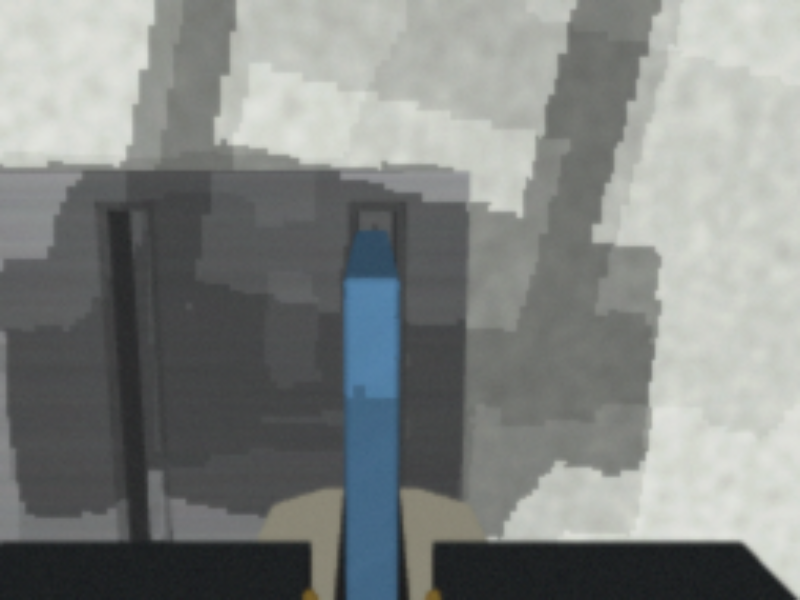

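```bash
cat >> h.py <<'E'
def rel(C,u,v,zt):
    "tool-frame xy (mm) of pixel at tool z=zt; C = tool_from_camera"
    f,cx,cy=K('wrist');d=C[:3,:3]@np.array([(u-cx)/f,(v-cy)/f,1]);return (C[:3,3]+d*(zt-C[2,3])/d[2])[:2]*1000
E
python3 - <<'E'
from h import *
C=np.array(cal('wrist')['tool_from_camera'])
px=lambda X,Y:(140+(X+.5)*254/800-.5,60+(Y+.5)*190/600-.5)
for n,X,Y,z in(('tile L',355,230,.0741),('tile R',392,230,.0741),('top L',345,278,-.0259),('top R',399,278,-.0259),('slot L',350,203,.1268-.034),('slot R',406,203,.1268-.034)):
    print(n,rel(C,*px(X,Y),z).round(1))
E
```

```text
tile L [52.4 -4.7]
tile R [52.4  4.3]
top L [52.4 -4.4]
top R [52.4  3.1]
slot L [58.1 -6.3]
slot R [58.1  8.3]
```

Emit:
apply_moves(
  plan=[
    {"x": 0.1,"y": 0.13,"z": 1,"rx": 0,"ry": 0,"rz": 0,"hand": 0.2},
    {"x": 0.1,"y": 0.13,"z": 2,"rx": 0,"ry": 0,"rz": 0,"hand": 0.2},
    {"x": 0.1,"y": 0.13,"z": 3,"rx": 0,"ry": 0,"rz": 0,"hand": 0.2},
    {"x": 0.1,"y": 0.13,"z": 4,"rx": 0,"ry": 0,"rz": 0,"hand": 0.2},
    {"x": 0.1,"y": 0.13,"z": 4.6,"rx": 0,"ry": 0,"rz": 0,"hand": 0.2},
    {"x": 0.1,"y": 0.13,"z": 4.6,"rx": 0,"ry": 0,"rz": 0,"hand": 0.2},
  ],
)

```text
time: 7.15
position: [0.6362, -0.0852, 0.081]
eef_rot: [0.001, -0.03, 1.0, -0.0]
wrist_force: [-6.8, 1.7, 20.5]
grip_width: 0.0079
```

Emit:
apply_moves(
  plan=[
    {"x": 0,"y": 0,"z": -0.2,"rx": 0,"ry": 0,"rz": 0,"hand": 3.0},
    {"x": 0,"y": 0,"z": -0.2,"rx": 0,"ry": 0,"rz": 0,"hand": 3.0},
    {"x": 0,"y": 0,"z": -6,"rx": 0,"ry": 0,"rz": 0,"hand": 3.5},
    {"x": 0,"y": 3,"z": -10,"rx": 0,"ry": 0,"rz": 0,"hand": 3.5},
    {"x": 1.9,"y": 9,"z": -11,"rx": 0,"ry": 0,"rz": 4,"hand": 3.5},
    {"x": 1.9,"y": 15,"z": -11,"rx": 0,"ry": 0,"rz": 7.5,"hand": 3.5},
    {"x": 1.9,"y": 21,"z": -11,"rx": 0,"ry": 0,"rz": 7.5,"hand": 3.5},
    {"x": 1.9,"y": 24.4,"z": -11,"rx": 0,"ry": 0,"rz": 7.5,"hand": 3.5},
  ],
)

```text
time: 8.15
position: [0.6013, 0.1599, 0.1884]
eef_rot: [-0.0, 0.035, 0.999, 0.0]
wrist_force: [-0.0, -0.7, 0.3]
grip_width: 0.0352
```

Run:
```python
from h import *
T=tool_T();print(T[:3,3]);rows([.602,.157,.082],176)
im=bot.capture('wrist');r=bot.landmark_of('wrist','tile_green');C=cam_T('wrist')
for q in r[:2]:print(w(C,q['location']).round(4),q['confidence'])
```

```text
[0.60125741 0.15987    0.1883781 ]
shift cm [-0.1  -0.28 10.64]
turn deg [ 0.01 -0.01  0.02]
[0.6042 0.1543 0.0071] 0.97
```

Emit:
apply_moves(
  plan=[
    {"x": -0.1,"y": -0.2,"z": 3,"rx": 0,"ry": 0,"rz": 0,"hand": 3.5},
    {"x": -0.1,"y": -0.2,"z": 8,"rx": 0,"ry": 0,"rz": 0,"hand": 3.5},
    {"x": -0.1,"y": -0.2,"z": 10.6,"rx": 0,"ry": 0,"rz": 0,"hand": 3.5},
    {"x": -0.1,"y": -0.2,"z": 10.6,"rx": 0,"ry": 0,"rz": 0,"hand": 0.2},
    {"x": -0.1,"y": -0.2,"z": 10.6,"rx": 0,"ry": 0,"rz": 0,"hand": 0.2},
    {"x": -0.1,"y": -0.2,"z": 10.6,"rx": 0,"ry": 0,"rz": 0,"hand": 0.2},
    {"x": -0.1,"y": -0.2,"z": 10.6,"rx": 0,"ry": 0,"rz": 0,"hand": 0.2},
    {"x": -0.1,"y": -0.2,"z": 6,"rx": 0,"ry": 0,"rz": 0,"hand": 0.2},
  ],
)

```text
time: 9.25
position: [0.6012, 0.1549, 0.1264]
eef_rot: [-0.003, 0.036, 0.999, -0.001]
wrist_force: [1.6, 1.0, -1.6]
grip_width: 0.0079
```

Emit:
apply_moves(
  plan=[
    {"x": 0,"y": 0,"z": -5,"rx": 0,"ry": 0,"rz": 0,"hand": 0.2},
    {"x": 0,"y": -4,"z": -9,"rx": 0,"ry": 0,"rz": 0,"hand": 0.2},
    {"x": -1,"y": -10,"z": -9,"rx": 0,"ry": 0,"rz": -2,"hand": 0.2},
    {"x": -2,"y": -16,"z": -9,"rx": 0,"ry": 0,"rz": -5,"hand": 0.2},
    {"x": -4,"y": -22,"z": -9,"rx": 0,"ry": 0,"rz": -7.5,"hand": 0.2},
    {"x": -6,"y": -27.5,"z": -9,"rx": 0,"ry": 0,"rz": -7.5,"hand": 0.2},
    {"x": -6,"y": -30.3,"z": -7,"rx": 0,"ry": 0,"rz": -7.5,"hand": 0.2},
    {"x": -6,"y": -30.3,"z": -3,"rx": 0,"ry": 0,"rz": -7.5,"hand": 0.2},
  ],
)

```text
time: 10.25
position: [0.6415, -0.1537, 0.1596]
eef_rot: [0.001, -0.029, 1.0, -0.001]
wrist_force: [0.3, -0.5, -3.0]
grip_width: 0.008
```

Emit:
apply_moves(
  plan=[
    {"x": 0,"y": 0,"z": 2.6,"rx": 0,"ry": 0,"rz": 0,"hand": 0.2},
    {"x": 0,"y": 0,"z": 2.6,"rx": 0,"ry": 0,"rz": 0,"hand": 0.2},
    {"x": 0,"y": 0,"z": 2.6,"rx": 0,"ry": 0,"rz": 0,"hand": 0.2},
  ],
)

```text
time: 10.62
position: [0.6415, -0.1513, 0.1343]
eef_rot: [0.001, -0.03, 1.0, -0.0]
wrist_force: [-0.3, 0.0, -1.1]
grip_width: 0.0077
```

Run:
```python
from h import *
s=bot.read_state();print(s['position'],s['wrist_force'],s['grip_width'],tool_T().round(4)[:3,:3]);rows([.640,-.151,.082],183.5)
im=bot.capture('wrist');cv2.imwrite('pics/w4.png',im);cv2.imwrite('pics/w4b.png',cv2.resize(im[60:250,140:394],(800,600)))
```

```text
[ 0.64150818 -0.15128072  0.13434217] [-0.31051117  0.00649776 -1.07123211] 0.007744008784060325 [[-9.982e-01 -6.000e-02  1.500e-03]
 [-6.000e-02  9.982e-01 -4.000e-04]
 [-1.500e-03 -5.000e-04 -1.000e+00]]
shift cm [0.16 0.04 5.23]
turn deg [-0.03  0.08 -0.06]
```

View pics/w4b.png

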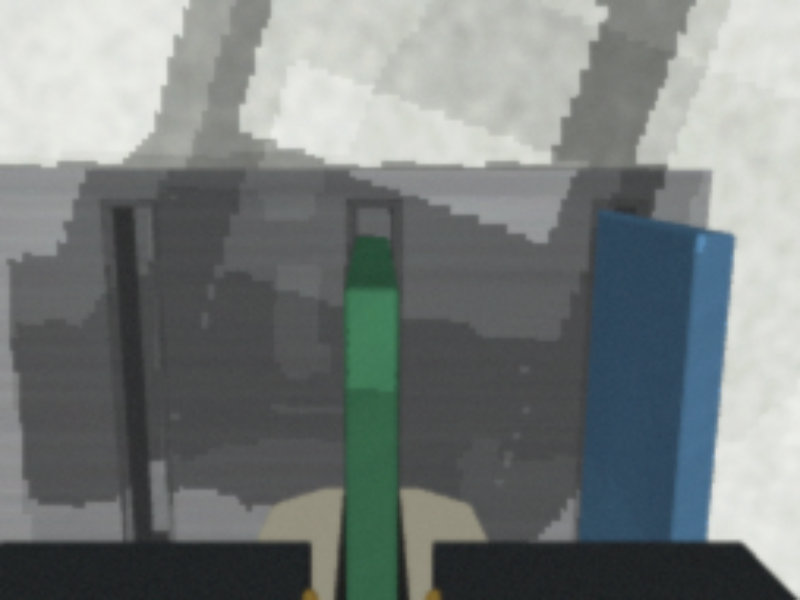

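```bash
cat >> h.py <<'E'
def fit(z,tile,slot):
    "tile=(xL,xR,ybottom,ytop) slot=(xL,xR,y) in the 800x600 crop; prints tool shift cm"
    C=np.array(cal('wrist')['tool_from_camera']);px=lambda X,Y:(140+(X+.5)*254/800-.5,60+(Y+.5)*190/600-.5)
    a=[rel(C,*px(X,tile[2]),.0741) for X in tile[:2]];t=rel(C,*px(tile[0],tile[3]),-.0259);b=[rel(C,*px(X,slot[2]),z-.034) for X in slot[:2]]
    a,b=np.mean(a,0),np.mean(b,0);print('tile bottom',a.round(1),'top x',t[0].round(1),'slot',b.round(1))
    print('shift cm x',((b[0]-4.5-a[0])/10).round(2),'y',((b[1]-a[1])/10).round(2),'z',round((z-.081)*100,2))
E
python3 -c "
from h import *
fit(.1343,(355,391,237,288),(347,403,200))"
```

```text
tile bottom [50.7 -0.3] top x 51.0 slot [58.6  0.3]
shift cm x 0.34 y 0.06 z 5.33
```

Emit:
apply_moves(
  plan=[
    {"x": 0.33,"y": 0.06,"z": 1.3,"rx": 0,"ry": 0,"rz": 0,"hand": 0.2},
    {"x": 0.33,"y": 0.06,"z": 2.6,"rx": 0,"ry": 0,"rz": 0,"hand": 0.2},
    {"x": 0.33,"y": 0.06,"z": 3.8,"rx": 0,"ry": 0,"rz": 0,"hand": 0.2},
    {"x": 0.33,"y": 0.06,"z": 4.8,"rx": 0,"ry": 0,"rz": 0,"hand": 0.2},
    {"x": 0.33,"y": 0.06,"z": 5.35,"rx": 0,"ry": 0,"rz": 0,"hand": 0.2},
    {"x": 0.33,"y": 0.06,"z": 5.35,"rx": 0,"ry": 0,"rz": 0,"hand": 0.2},
  ],
)

```text
time: 11.42
position: [0.6388, -0.1508, 0.0823]
eef_rot: [0.002, -0.03, 1.0, -0.0]
wrist_force: [-8.6, 3.8, 25.2]
grip_width: 0.0078
```

Emit:
apply_moves(
  plan=[
    {"x": 0,"y": 0,"z": -0.2,"rx": 0,"ry": 0,"rz": 0,"hand": 3.0},
    {"x": 0,"y": 0,"z": -0.2,"rx": 0,"ry": 0,"rz": 0,"hand": 3.0},
    {"x": 0,"y": 0,"z": -6,"rx": 0,"ry": 0,"rz": 0,"hand": 3.5},
    {"x": 0,"y": 5,"z": -10,"rx": 0,"ry": 0,"rz": 0,"hand": 3.5},
    {"x": 1.25,"y": 11,"z": -10.6,"rx": 0,"ry": 0,"rz": 4,"hand": 3.5},
    {"x": 1.25,"y": 17,"z": -10.6,"rx": 0,"ry": 0,"rz": 7.5,"hand": 3.5},
    {"x": 1.25,"y": 23,"z": -10.6,"rx": 0,"ry": 0,"rz": 7.5,"hand": 3.5},
    {"x": 1.25,"y": 29,"z": -10.6,"rx": 0,"ry": 0,"rz": 7.5,"hand": 3.5},
  ],
)

```text
time: 12.42
position: [0.6074, 0.1397, 0.1849]
eef_rot: [-0.0, 0.036, 0.999, -0.0]
wrist_force: [1.8, -1.1, 0.6]
grip_width: 0.0353
```

Emit:
apply_moves(
  plan=[
    {"x": 1.0,"y": 5,"z": 0,"rx": 0,"ry": 0,"rz": 0,"hand": 3.5},
    {"x": 1.0,"y": 7.4,"z": 0,"rx": 0,"ry": 0,"rz": 0,"hand": 3.5},
    {"x": 1.0,"y": 7.4,"z": 0,"rx": 0,"ry": 0,"rz": 0,"hand": 3.5},
  ],
)

```text
time: 12.8
position: [0.6032, 0.2134, 0.1847]
eef_rot: [-0.0, 0.035, 0.999, -0.0]
wrist_force: [0.3, -0.9, 0.0]
grip_width: 0.0353
```

Run:
```python
from h import *
T=tool_T();print(T[:3,3]);rows([.604,.2125,.082],176)
im=bot.capture('wrist');r=bot.landmark_of('wrist','tile_white');C=cam_T('wrist')
for q in r[:2]:print(w(C,q['location']).round(4),q['confidence'])
```

```text
[0.60320327 0.21335308 0.18466789]
shift cm [-0.09 -0.08 10.27]
turn deg [-0.02 -0.03  0.03]
[0.6102 0.2102 0.0115] 0.76
[ 0.4775  0.2554 -0.0029] 0.44
```

Emit:
apply_moves(
  plan=[
    {"x": -0.1,"y": -0.1,"z": 4,"rx": 0,"ry": 0,"rz": 0,"hand": 3.5},
    {"x": -0.1,"y": -0.1,"z": 9,"rx": 0,"ry": 0,"rz": 0,"hand": 3.5},
    {"x": -0.1,"y": -0.1,"z": 10.3,"rx": 0,"ry": 0,"rz": 0,"hand": 3.5},
    {"x": -0.1,"y": -0.1,"z": 10.3,"rx": 0,"ry": 0,"rz": 0,"hand": 0.2},
    {"x": -0.1,"y": -0.1,"z": 10.3,"rx": 0,"ry": 0,"rz": 0,"hand": 0.2},
    {"x": -0.1,"y": -0.1,"z": 10.3,"rx": 0,"ry": 0,"rz": 0,"hand": 0.2},
    {"x": -0.1,"y": -0.1,"z": 10.3,"rx": 0,"ry": 0,"rz": 0,"hand": 0.2},
    {"x": -0.1,"y": -0.1,"z": 5,"rx": 0,"ry": 0,"rz": 0,"hand": 0.2},
  ],
)

```text
time: 13.9
position: [0.6025, 0.2109, 0.1324]
eef_rot: [-0.003, 0.035, 0.999, -0.001]
wrist_force: [0.7, -0.1, -2.4]
grip_width: 0.0074
```

Emit:
apply_moves(
  plan=[
    {"x": 0,"y": 0,"z": -5,"rx": 0,"ry": 0,"rz": 0,"hand": 0.2},
    {"x": 0,"y": -4,"z": -8,"rx": 0,"ry": 0,"rz": 0,"hand": 0.2},
    {"x": -1,"y": -10,"z": -8,"rx": 0,"ry": 0,"rz": -2,"hand": 0.2},
    {"x": -2,"y": -16,"z": -8,"rx": 0,"ry": 0,"rz": -4,"hand": 0.2},
    {"x": -4,"y": -22,"z": -8,"rx": 0,"ry": 0,"rz": -7.5,"hand": 0.2},
    {"x": -5,"y": -28,"z": -8,"rx": 0,"ry": 0,"rz": -7.5,"hand": 0.2},
    {"x": -6,"y": -34,"z": -8,"rx": 0,"ry": 0,"rz": -7.5,"hand": 0.2},
    {"x": -7,"y": -40,"z": -8,"rx": 0,"ry": 0,"rz": -7.5,"hand": 0.2},
  ],
)

```text
time: 14.9
position: [0.6454, -0.1946, 0.2156]
eef_rot: [0.0, -0.03, 1.0, -0.0]
wrist_force: [0.8, 0.8, -1.6]
grip_width: 0.0079
```

Emit:
apply_moves(
  plan=[
    {"x": 0.3,"y": -2.5,"z": 0,"rx": 0,"ry": 0,"rz": 0,"hand": 0.2},
    {"x": 0.3,"y": -2.5,"z": 4,"rx": 0,"ry": 0,"rz": 0,"hand": 0.2},
    {"x": 0.3,"y": -2.5,"z": 7.8,"rx": 0,"ry": 0,"rz": 0,"hand": 0.2},
    {"x": 0.3,"y": -2.5,"z": 7.8,"rx": 0,"ry": 0,"rz": 0,"hand": 0.2},
    {"x": 0.3,"y": -2.5,"z": 7.8,"rx": 0,"ry": 0,"rz": 0,"hand": 0.2},
  ],
)

```text
time: 15.52
position: [0.6446, -0.2176, 0.1392]
eef_rot: [0.001, -0.03, 1.0, -0.0]
wrist_force: [0.2, -0.7, -1.1]
grip_width: 0.0076
```

Run:
```python
from h import *
s=bot.read_state();print(s['position'],s['wrist_force'],s['grip_width'],tool_T().round(4)[:3,:3]);rows([.643,-.217,.082],183.5)
im=bot.capture('wrist');cv2.imwrite('pics/w5.png',im);cv2.imwrite('pics/w5b.png',cv2.resize(im[60:250,140:394],(800,600)))
```

```text
[ 0.64455342 -0.21758619  0.13920965] [ 0.2203434  -0.66204976 -1.05545454] 0.007628489756697893 [[-9.982e-01 -6.020e-02  1.600e-03]
 [-6.020e-02  9.982e-01 -5.000e-04]
 [-1.600e-03 -6.000e-04 -1.000e+00]]
shift cm [0.16 0.07 5.72]
turn deg [-0.04  0.09 -0.05]
```

View pics/w5b.png

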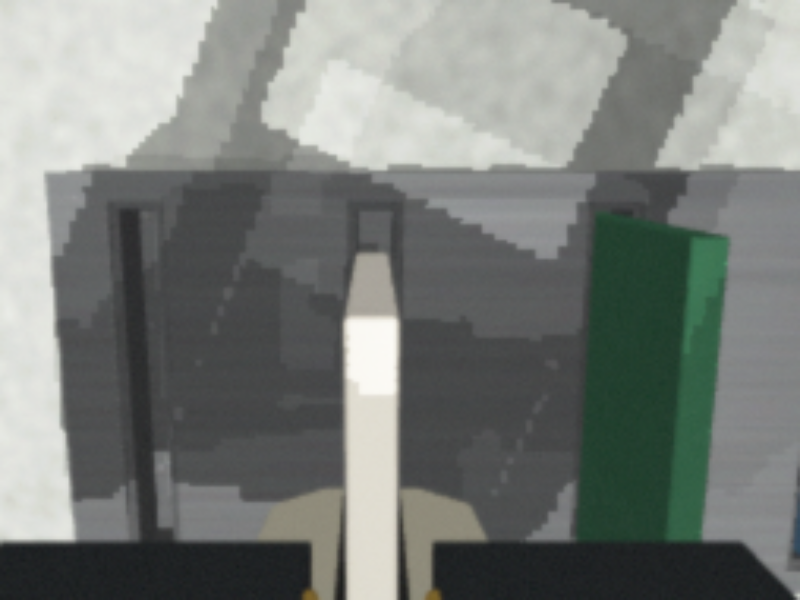

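```bash
python3 -c "
from h import *
fit(.1392,(355,391,253,318),(348,403,203))"
```

```text
tile bottom [46.9 -0.3] top x 46.8 slot [57.6  0.4]
shift cm x 0.63 y 0.07 z 5.82
```

Emit:
apply_moves(
  plan=[
    {"x": 0.62,"y": 0.07,"z": 1.3,"rx": 0,"ry": 0,"rz": 0,"hand": 0.2},
    {"x": 0.62,"y": 0.07,"z": 2.6,"rx": 0,"ry": 0,"rz": 0,"hand": 0.2},
    {"x": 0.62,"y": 0.07,"z": 3.9,"rx": 0,"ry": 0,"rz": 0,"hand": 0.2},
    {"x": 0.62,"y": 0.07,"z": 5.2,"rx": 0,"ry": 0,"rz": 0,"hand": 0.2},
    {"x": 0.62,"y": 0.07,"z": 5.85,"rx": 0,"ry": 0,"rz": 0,"hand": 0.2},
    {"x": 0.62,"y": 0.07,"z": 5.85,"rx": 0,"ry": 0,"rz": 0,"hand": 0.2},
  ],
)

```text
time: 16.32
position: [0.6389, -0.2175, 0.0815]
eef_rot: [0.002, -0.03, 1.0, -0.0]
wrist_force: [-5.6, 3.2, 24.4]
grip_width: 0.0082
```

Emit:
apply_moves(
  plan=[
    {"x": 0,"y": 0,"z": -0.2,"rx": 0,"ry": 0,"rz": 0,"hand": 3.0},
    {"x": 0,"y": 0,"z": -0.2,"rx": 0,"ry": 0,"rz": 0,"hand": 3.0},
    {"x": 0,"y": 0,"z": -6,"rx": 0,"ry": 0,"rz": 0,"hand": 3.5},
    {"x": 0,"y": 5,"z": -10,"rx": 0,"ry": 0,"rz": 0,"hand": 3.5},
    {"x": 0,"y": 11,"z": -10.6,"rx": 0,"ry": 0,"rz": 4,"hand": 3.5},
    {"x": 0,"y": 17,"z": -10.6,"rx": 0,"ry": 0,"rz": 7.5,"hand": 3.5},
    {"x": 0,"y": 23,"z": -10.6,"rx": 0,"ry": 0,"rz": 7.5,"hand": 3.5},
    {"x": 0,"y": 29,"z": -10.6,"rx": 0,"ry": 0,"rz": 7.5,"hand": 3.5},
  ],
)

```text
time: 17.32
position: [0.62, 0.0739, 0.1843]
eef_rot: [-0.0, 0.036, 0.999, -0.0]
wrist_force: [0.7, -0.5, 0.5]
grip_width: 0.0353
```

Emit:
apply_moves(
  plan=[
    {"x": 0.8,"y": 6,"z": 0,"rx": 0,"ry": 0,"rz": 0,"hand": 3.5},
    {"x": 1.6,"y": 12,"z": 0,"rx": 0,"ry": 0,"rz": 0,"hand": 3.5},
    {"x": 2.6,"y": 18,"z": 0,"rx": 0,"ry": 0,"rz": 0,"hand": 3.5},
    {"x": 2.6,"y": 19.5,"z": 0,"rx": 0,"ry": 0,"rz": 0,"hand": 3.5},
    {"x": 2.6,"y": 19.5,"z": 0,"rx": 0,"ry": 0,"rz": 0,"hand": 3.5},
  ],
)

```text
time: 17.95
position: [0.6083, 0.2687, 0.184]
eef_rot: [-0.0, 0.035, 0.999, -0.0]
wrist_force: [0.5, 0.9, 0.2]
grip_width: 0.0351
```

Run:
```python
from h import *
T=tool_T();print(T[:3,3]);rows([.609,.268,.082],176)
im=bot.capture('wrist');r=bot.landmark_of('wrist','tile_terracotta');C=cam_T('wrist')
for q in r[:2]:print(w(C,q['location']).round(4),q['confidence'])
```

```text
[0.60826868 0.26873458 0.18401402]
shift cm [-0.08 -0.06 10.2 ]
turn deg [-0.03 -0.04  0.  ]
[0.6091 0.2649 0.0018] 0.85
```

Emit:
apply_moves(
  plan=[
    {"x": -0.1,"y": -0.1,"z": 4,"rx": 0,"ry": 0,"rz": 0,"hand": 3.5},
    {"x": -0.1,"y": -0.1,"z": 9,"rx": 0,"ry": 0,"rz": 0,"hand": 3.5},
    {"x": -0.1,"y": -0.1,"z": 10.2,"rx": 0,"ry": 0,"rz": 0,"hand": 3.5},
    {"x": -0.1,"y": -0.1,"z": 10.2,"rx": 0,"ry": 0,"rz": 0,"hand": 0.2},
    {"x": -0.1,"y": -0.1,"z": 10.2,"rx": 0,"ry": 0,"rz": 0,"hand": 0.2},
    {"x": -0.1,"y": -0.1,"z": 10.2,"rx": 0,"ry": 0,"rz": 0,"hand": 0.2},
    {"x": -0.1,"y": -0.1,"z": 10.2,"rx": 0,"ry": 0,"rz": 0,"hand": 0.2},
    {"x": -0.1,"y": -0.1,"z": 5,"rx": 0,"ry": 0,"rz": 0,"hand": 0.2},
  ],
)

```text
time: 19.05
position: [0.6077, 0.2668, 0.1318]
eef_rot: [-0.003, 0.035, 0.999, -0.001]
wrist_force: [-0.3, 0.4, -1.3]
grip_width: 0.0078
```

Emit:
apply_moves(
  plan=[
    {"x": 0,"y": 0,"z": -5,"rx": 0,"ry": 0,"rz": 0,"hand": 0.2},
    {"x": 0,"y": -4,"z": -8,"rx": 0,"ry": 0,"rz": 0,"hand": 0.2},
    {"x": -1,"y": -10,"z": -8,"rx": 0,"ry": 0,"rz": -2,"hand": 0.2},
    {"x": -2,"y": -16,"z": -8,"rx": 0,"ry": 0,"rz": -4,"hand": 0.2},
    {"x": -3,"y": -22,"z": -8,"rx": 0,"ry": 0,"rz": -7.5,"hand": 0.2},
    {"x": -4,"y": -28,"z": -8,"rx": 0,"ry": 0,"rz": -7.5,"hand": 0.2},
    {"x": -5,"y": -34,"z": -8,"rx": 0,"ry": 0,"rz": -7.5,"hand": 0.2},
    {"x": -6,"y": -40,"z": -8,"rx": 0,"ry": 0,"rz": -7.5,"hand": 0.2},
  ],
)

```text
time: 20.05
position: [0.6406, -0.1378, 0.2152]
eef_rot: [0.0, -0.03, 1.0, -0.0]
wrist_force: [1.2, 0.3, -1.5]
grip_width: 0.0078
```

Emit:
apply_moves(
  plan=[
    {"x": 0.3,"y": -6,"z": 0,"rx": 0,"ry": 0,"rz": 0,"hand": 0.2},
    {"x": 0.3,"y": -12,"z": 0,"rx": 0,"ry": 0,"rz": 0,"hand": 0.2},
    {"x": 0.3,"y": -14.7,"z": 0,"rx": 0,"ry": 0,"rz": 0,"hand": 0.2},
    {"x": 0.3,"y": -14.7,"z": 4,"rx": 0,"ry": 0,"rz": 0,"hand": 0.2},
    {"x": 0.3,"y": -14.7,"z": 7.6,"rx": 0,"ry": 0,"rz": 0,"hand": 0.2},
    {"x": 0.3,"y": -14.7,"z": 7.6,"rx": 0,"ry": 0,"rz": 0,"hand": 0.2},
    {"x": 0.3,"y": -14.7,"z": 7.6,"rx": 0,"ry": 0,"rz": 0,"hand": 0.2},
  ],
)

```text
time: 20.92
position: [0.6471, -0.2827, 0.1407]
eef_rot: [0.001, -0.03, 1.0, -0.0]
wrist_force: [0.4, -0.3, 0.1]
grip_width: 0.0078
```

Run:
```python
from h import *
s=bot.read_state();print(s['position'],s['wrist_force'],s['grip_width'],tool_T().round(4)[:3,:3]);rows([.646,-.283,.082],183.5)
im=bot.capture('wrist');cv2.imwrite('pics/w6.png',im);cv2.imwrite('pics/w6b.png',cv2.resize(im[60:250,140:394],(800,600)))
```

```text
[ 0.64710937 -0.2826897   0.1406589 ] [ 0.37307921 -0.28911402  0.06508291] 0.007752205334336524 [[-9.982e-01 -6.030e-02  1.500e-03]
 [-6.030e-02  9.982e-01 -7.000e-04]
 [-1.500e-03 -8.000e-04 -1.000e+00]]
shift cm [ 0.12 -0.02  5.87]
turn deg [-0.05  0.09 -0.05]
```

View pics/w6b.png

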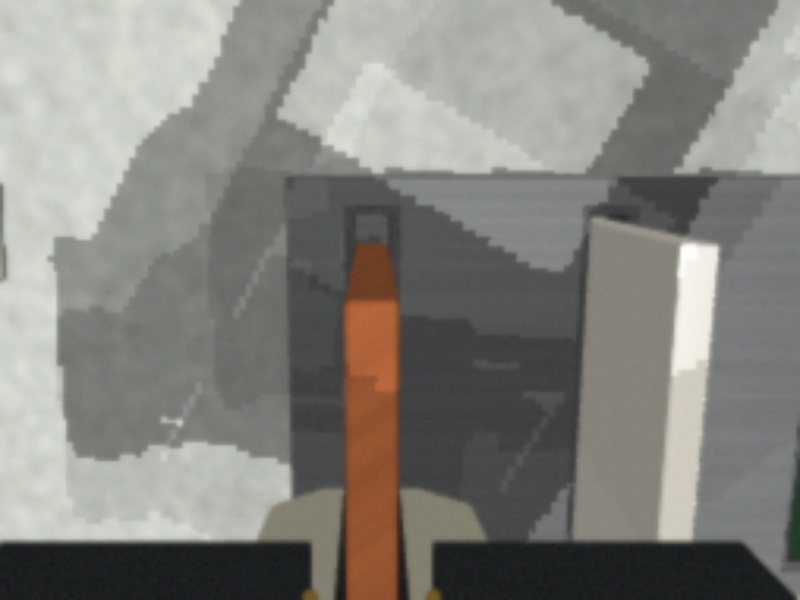

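```bash
python3 -c "
from h import *
fit(.1407,(355,391,243,300),(345,400,206))"
```

```text
tile bottom [49.3 -0.3] top x 49.3 slot [56.8 -0.4]
shift cm x 0.3 y -0.01 z 5.97
```

Emit:
apply_moves(
  plan=[
    {"x": 0.3,"y": 0,"z": 1.4,"rx": 0,"ry": 0,"rz": 0,"hand": 0.2},
    {"x": 0.3,"y": 0,"z": 2.7,"rx": 0,"ry": 0,"rz": 0,"hand": 0.2},
    {"x": 0.3,"y": 0,"z": 4.0,"rx": 0,"ry": 0,"rz": 0,"hand": 0.2},
    {"x": 0.3,"y": 0,"z": 5.3,"rx": 0,"ry": 0,"rz": 0,"hand": 0.2},
    {"x": 0.3,"y": 0,"z": 6.0,"rx": 0,"ry": 0,"rz": 0,"hand": 0.2},
    {"x": 0.3,"y": 0,"z": 6.0,"rx": 0,"ry": 0,"rz": 0,"hand": 0.2},
  ],
)

```text
time: 21.72
position: [0.6447, -0.2831, 0.0818]
eef_rot: [0.002, -0.03, 1.0, -0.0]
wrist_force: [-5.8, 5.4, 24.0]
grip_width: 0.008
```

Emit:
apply_moves(
  plan=[
    {"x": 0,"y": 0,"z": -0.2,"rx": 0,"ry": 0,"rz": 0,"hand": 3.0},
    {"x": 0,"y": 0,"z": -0.2,"rx": 0,"ry": 0,"rz": 0,"hand": 3.0},
    {"x": 0,"y": 0,"z": -6,"rx": 0,"ry": 0,"rz": 0,"hand": 3.5},
    {"x": 0,"y": 0,"z": -12,"rx": 0,"ry": 0,"rz": 0,"hand": 3.5},
    {"x": 5,"y": 1,"z": -13,"rx": 0,"ry": 0,"rz": 10,"hand": 5},
    {"x": 11,"y": 3,"z": -13,"rx": 0,"ry": 0,"rz": 20,"hand": 6},
    {"x": 17,"y": 5,"z": -13,"rx": 0,"ry": 0,"rz": 30,"hand": 6},
    {"x": 22,"y": 6.7,"z": -13,"rx": 0,"ry": 0,"rz": 40,"hand": 6},
  ],
)

```text
time: 22.72
position: [0.418, -0.2287, 0.2081]
eef_rot: [-0.0, 0.317, 0.949, -0.0]
wrist_force: [0.3, -0.8, 0.9]
grip_width: 0.0601
```

Emit:
apply_moves(
  plan=[
    {"x": 0,"y": 0,"z": 0,"rx": 0,"ry": 0,"rz": 10,"hand": 6},
    {"x": 0,"y": 0,"z": 0,"rx": 0,"ry": 0,"rz": 20,"hand": 6},
    {"x": 0,"y": 0,"z": 0,"rx": 0,"ry": 0,"rz": 30,"hand": 6},
    {"x": 0,"y": 0,"z": 0,"rx": 0,"ry": 0,"rz": 40,"hand": 6},
    {"x": 0,"y": 0,"z": 0,"rx": 0,"ry": 0,"rz": 50,"hand": 6},
    {"x": 0,"y": 0,"z": 0,"rx": 0,"ry": 0,"rz": 60,"hand": 6},
    {"x": 0,"y": 0,"z": 0,"rx": 0,"ry": 0,"rz": 70,"hand": 6},
    {"x": 0,"y": 0,"z": 0,"rx": 0,"ry": 0,"rz": 80,"hand": 6},
  ],
)

```text
time: 23.72
position: [0.4198, -0.2293, 0.2082]
eef_rot: [-0.0, 0.852, 0.523, -0.0]
wrist_force: [-0.8, 0.8, 0.3]
grip_width: 0.0601
```

Emit:
apply_moves(
  plan=[
    {"x": 0,"y": 0,"z": 0,"rx": 0,"ry": 0,"rz": 10,"hand": 6},
    {"x": 0,"y": 0,"z": 0,"rx": 0,"ry": 0,"rz": 20,"hand": 6},
    {"x": 0,"y": 0,"z": 0,"rx": 0,"ry": 0,"rz": 30,"hand": 6},
    {"x": 0,"y": 0,"z": 0,"rx": 0,"ry": 0,"rz": 40,"hand": 6},
    {"x": 0,"y": 0,"z": 0,"rx": 0,"ry": 0,"rz": 50,"hand": 6},
    {"x": 0,"y": 0,"z": 0,"rx": 0,"ry": 0,"rz": 60,"hand": 6},
    {"x": 0,"y": 0,"z": 0,"rx": 0,"ry": 0,"rz": 63.5,"hand": 6},
    {"x": 0,"y": 0,"z": 0,"rx": 0,"ry": 0,"rz": 63.5,"hand": 6},
  ],
)

```text
time: 24.72
position: [0.4198, -0.2293, 0.2083]
eef_rot: [-0.0, 1.0, -0.0, -0.0]
wrist_force: [-0.6, 0.3, 0.9]
grip_width: 0.0601
```

```bash
cat >> h.py <<'E'
def look(name,k,clips):
    T=cam_T(name);im=bot.capture(name);cv2.imwrite(f'pics/{k}.png',im);cv2.imwrite(f'pics/{k}b.png',cv2.resize(im,(800,600)));np.save(k+'T.npy',T);np.save(k+'tool.npy',tool_T())
    for n in clips:
        for e in('','_jaw'):
            for r in bot.landmark_of(name,'clip_'+n+e)[:2]: print(n+e,w(T,r['location']).round(3),round(r['confidence'],2),'px',np.round(np.array(proj(name,T,w(T,r['location'])))*1.5625))
    return T,im
E
python3 - <<'E'
from h import *
s=bot.read_state();print(s['position'],s['joint_pos'],tool_T().round(3)[:3,:3])
look('wrist','w7',['white','terracotta'])
E
```

```text
[ 0.41984101 -0.22929128  0.20832706] [-5.53181309e-01 -3.17057857e-01  1.87706531e+00 -3.80545305e-05
  1.58201975e+00  1.01842213e+00] [[ 1.    -0.001 -0.   ]
 [-0.001 -1.     0.   ]
 [-0.    -0.    -1.   ]]
white [ 0.456 -0.233 -0.003] 0.92 px [406. 219.]
white_jaw [ 0.493 -0.216  0.013] 0.64 px [384. 169.]
terracotta [ 0.472 -0.096 -0.002] 0.6 px [230. 197.]
terracotta_jaw [ 0.51  -0.113  0.017] 0.94 px [240. 145.]
```

View pics/w7b.png

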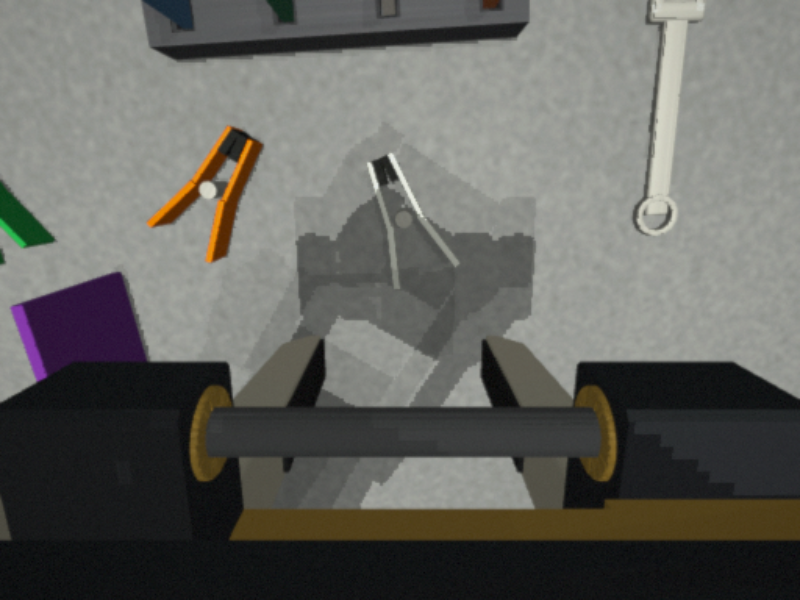

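```bash
cat >> h.py <<'E'
def clip(k,pin,tips,hl,hr,tp=None,name='wrist'):
    "800x600 px; returns pin xy, heading deg"
    T=np.load(k+'T.npy');P=lambda q:ray(name,T,(q[0]+.5)/1.5625-.5,(q[1]+.5)/1.5625-.5,.03)[:2]
    p,t,a,b=map(P,(pin,tips,hl,hr));h=(a+b)/2;d=t-h
    print('pin',p.round(4),'len',np.linalg.norm(d).round(4),'spread',np.linalg.norm(a-b).round(4))
    hd=np.degrees(np.arctan2(d[1],d[0]));d/=np.linalg.norm(d);g=p-.032*d
    print('pin->tip',np.linalg.norm(t-p).round(4),'heading',hd.round(1),'handle grasp',g.round(4))
    return g,hd
E
python3 - <<'E'
from h import *
g,h=clip('w7',(403,219),(380,160),(397,288),(456,263))
rows([*g,.013],h)
g,h=clip('w7',(208,190),(247,136),(151,227),(211,262))
E
```

```text
pin [ 0.4585 -0.2301] len 0.0886 spread 0.0473
pin->tip 0.0437 heading 22.0 handle grasp [ 0.4288 -0.2421]
shift cm [ 0.89  1.28 19.56]
turn deg [-0.000e+00  1.000e-02 -2.203e+01]
pin [ 0.4788 -0.0923] len 0.0924 spread 0.048
pin->tip 0.0474 heading -35.8 handle grasp [ 0.4529 -0.0736]
```

Emit:
apply_moves(
  plan=[
    {"x": 0.9,"y": 1.3,"z": 3,"rx": 0,"ry": 0,"rz": -10,"hand": 7},
    {"x": 0.9,"y": 1.3,"z": 9,"rx": 0,"ry": 0,"rz": -20,"hand": 7},
    {"x": 0.9,"y": 1.3,"z": 14,"rx": 0,"ry": 0,"rz": -22,"hand": 7},
    {"x": 0.9,"y": 1.3,"z": 18,"rx": 0,"ry": 0,"rz": -22,"hand": 7},
    {"x": 0.9,"y": 1.3,"z": 19,"rx": 0,"ry": 0,"rz": -22,"hand": 7},
    {"x": 0.9,"y": 1.3,"z": 19,"rx": 0,"ry": 0,"rz": -22,"hand": 7},
  ],
)

```text
time: 25.72
position: [0.4291, -0.2425, 0.0193]
eef_rot: [0.0, 0.982, 0.19, 0.0]
wrist_force: [-0.9, -0.2, 1.6]
grip_width: 0.0702
```

Emit:
apply_moves(
  plan=[
    {"x": 0,"y": 0,"z": 0.5,"rx": 0,"ry": 0,"rz": 0,"hand": 7},
    {"x": 0,"y": 0,"z": 0.5,"rx": 0,"ry": 0,"rz": 0,"hand": 1.5},
    {"x": 0,"y": 0,"z": 0.5,"rx": 0,"ry": 0,"rz": 0,"hand": 1.5},
    {"x": 0,"y": 0,"z": 0.5,"rx": 0,"ry": 0,"rz": 0,"hand": 1.5},
    {"x": 0,"y": 0,"z": 0.5,"rx": 0,"ry": 0,"rz": 0,"hand": 1.5},
    {"x": 0,"y": 0,"z": 0.5,"rx": 0,"ry": 0,"rz": 0,"hand": 1.5},
    {"x": 0,"y": 0,"z": 0.5,"rx": 0,"ry": 0,"rz": 0,"hand": 1.5},
  ],
)

```text
time: 26.6
position: [0.4291, -0.2425, 0.0142]
eef_rot: [0.0, 0.982, 0.19, 0.0]
wrist_force: [-1.6, 0.3, 6.5]
grip_width: 0.0248
```

Emit:
apply_moves(
  plan=[
    {"x": 0,"y": 0,"z": -3,"rx": 0,"ry": 0,"rz": 0,"hand": 1.5},
    {"x": 0,"y": 0,"z": -6,"rx": 0,"ry": 0,"rz": 5,"hand": 1.5},
    {"x": 2,"y": 0.3,"z": -6,"rx": 0,"ry": 0,"rz": 13,"hand": 1.5},
    {"x": 4.8,"y": 0.3,"z": -6,"rx": 0,"ry": 0,"rz": 18.4,"hand": 1.5},
    {"x": 4.8,"y": 0.3,"z": -6,"rx": 0,"ry": 0,"rz": 18.4,"hand": 1.5},
    {"x": 4.8,"y": 0.3,"z": -6,"rx": 0,"ry": 0,"rz": 18.4,"hand": 1.5},
  ],
)

```text
time: 27.35
position: [0.4741, -0.2271, 0.0733]
eef_rot: [-0.0, 1.0, 0.032, -0.0]
wrist_force: [-0.7, -0.5, -0.6]
grip_width: 0.0251
```

Run:
```python
from h import *
s=bot.read_state();print(s['position'],s['grip_width'],s['wrist_force']);rows([.530,-.2238,.074],3.5)
look('wrist','w8',['white'])
```

```text
[ 0.47406116 -0.22710161  0.07330927] 0.02506367856181776 [-0.6921841  -0.53825609 -0.58504015]
shift cm [ 5.6   0.02 -0.07]
turn deg [-0.02  0.05  0.12]
white [ 0.51  -0.227  0.059] 0.6 px [407. 264.]
white_jaw [ 0.507 -0.112  0.015] 0.7 px [158. 237.]
```

View pics/w8b.png

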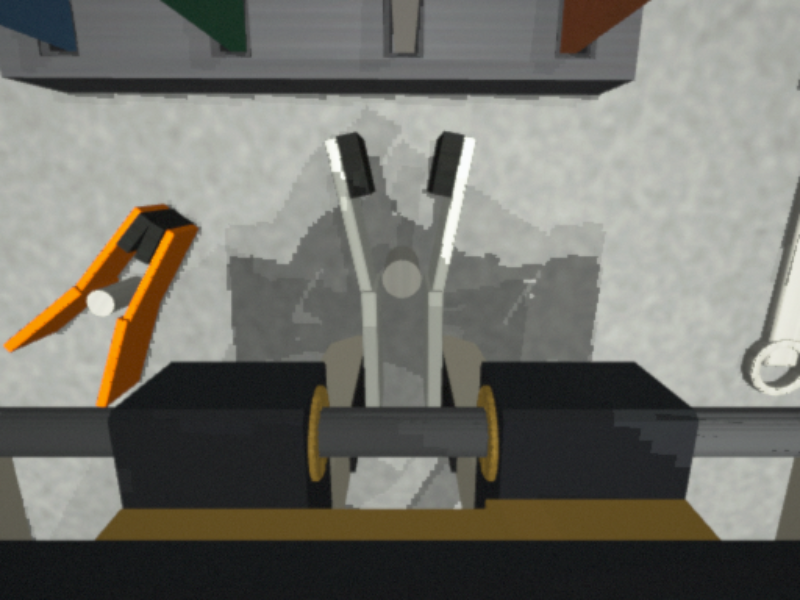

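```bash
cat >> h.py <<'E'
def held(z,pin,tips,root,tile):
    C=np.array(cal('wrist')['tool_from_camera']);P=lambda q,zt:rel(C,(q[0]+.5)/1.5625-.5,(q[1]+.5)/1.5625-.5,zt)
    p,t,r,e=P(pin,-.0158),P(tips,-.0158),P(root,-.0158),P(tile,z-.034)
    print('pin',p.round(1),'tips',t.round(1),'root',r.round(1),'tile',e.round(1))
    print('shift for tile edge at clip x=30: x',((e[0]-p[0]-30)/10).round(2),'y',((e[1]-(p[1]+t[1]*2)/3)/10).round(2))
E
python3 - <<'E'
from h import *
held(.0733,(401,279),(401,135),(401,195),(405,53))
E
```

```text
pin [37.2  0.2] tips [79.6  0.2] root [62.7  0.2] tile [114.2   1.6]
shift for tile edge at clip x=30: x 4.69 y 0.13
```

Emit:
apply_moves(
  plan=[
    {"x": 2,"y": 0.13,"z": 0,"rx": 0,"ry": 0,"rz": 0,"hand": 1.5},
    {"x": 4,"y": 0.13,"z": 0,"rx": 0,"ry": 0,"rz": 0,"hand": 1.5},
    {"x": 4.9,"y": 0.13,"z": 0,"rx": 0,"ry": 0,"rz": 0,"hand": 1.5},
    {"x": 4.9,"y": 0.13,"z": 0,"rx": 0,"ry": 0,"rz": 0,"hand": 1.5},
    {"x": 4.9,"y": 0.13,"z": 0,"rx": 0,"ry": 0,"rz": 0,"hand": 1.5},
  ],
)

```text
time: 28.12
position: [0.523, -0.2255, 0.0737]
eef_rot: [-0.0, 1.0, 0.031, -0.0]
wrist_force: [-0.2, 0.3, -1.1]
grip_width: 0.0251
```

Emit:
apply_moves(
  plan=[
    {"x": 0,"y": 0,"z": 0,"rx": 0,"ry": 0,"rz": 0,"hand": 3.2},
    {"x": 0,"y": 0,"z": 0,"rx": 0,"ry": 0,"rz": 0,"hand": 4.8},
    {"x": 0,"y": 0,"z": 0,"rx": 0,"ry": 0,"rz": 0,"hand": 5.5},
    {"x": 0,"y": 0,"z": 0,"rx": 0,"ry": 0,"rz": 0,"hand": 5.5},
  ],
)

```text
time: 28.62
position: [0.5235, -0.2255, 0.0738]
eef_rot: [0.0, 1.0, 0.031, 0.0]
wrist_force: [0.3, -1.0, -0.1]
grip_width: 0.0539
```

Run:
```python
from h import *
s=bot.read_state();print(s['position'],s['grip_width'],s['wrist_force'])
look('wrist','w9',[])
```

```text
[ 0.52351419 -0.22548268  0.07380189] 0.05387597484763794 [ 0.31690469 -1.01204984 -0.10277511]
```

View pics/w9b.png

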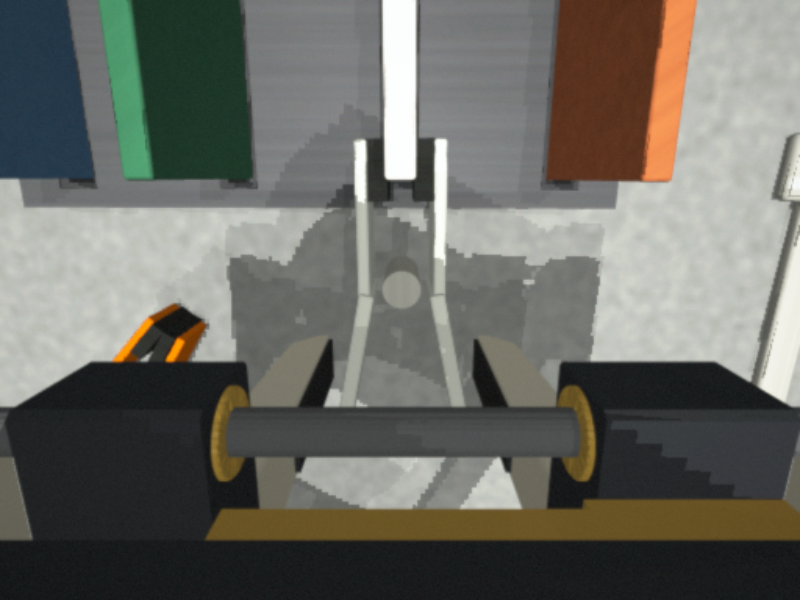

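Run:
```python
from h import *
C=np.array(cal('wrist')['tool_from_camera']);P=lambda q,zt:rel(C,(q[0]+.5)/1.5625-.5,(q[1]+.5)/1.5625-.5,zt).round(1)
print('tile',P((400,180),-.034),'tips',P((400,140),-.0158),'root',P((400,200),-.0158),'pin',P((401,290),-.0158))
print('other tiles: terra',P((610,180),-.034),'green',P((137,180),-.034))
```

```text
tile [67.1  0.1] tips [78.2 -0.1] root [61.2 -0.1] pin [33.7  0.2]
other tiles: terra [67.1 53.7] green [ 67.1 -67.2]
```

Emit:
apply_moves(
  plan=[
    {"x": 0,"y": 0,"z": 0,"rx": 0,"ry": 0,"rz": 0,"hand": 1.5},
    {"x": 0,"y": 0,"z": 0,"rx": 0,"ry": 0,"rz": 0,"hand": 1.5},
    {"x": 0,"y": 0,"z": 0,"rx": 0,"ry": 0,"rz": 0,"hand": 1.5},
    {"x": 0,"y": 0,"z": 0,"rx": 0,"ry": 0,"rz": 0,"hand": 1.5},
    {"x": 0.4,"y": 0,"z": 0,"rx": 0,"ry": 0,"rz": 0,"hand": 1.5},
    {"x": 0.8,"y": 0,"z": 0,"rx": 0,"ry": 0,"rz": 0,"hand": 1.5},
    {"x": 0.8,"y": 0,"z": 0,"rx": 0,"ry": 0,"rz": 0,"hand": 1.5},
  ],
)

```text
time: 29.55
position: [0.5318, -0.2249, 0.0736]
eef_rot: [-0.0, 1.0, 0.031, -0.0]
wrist_force: [-0.1, 0.3, -0.8]
grip_width: 0.0253
```

Emit:
apply_moves(
  plan=[
    {"x": 0,"y": 0,"z": 0,"rx": 0,"ry": 0,"rz": 0,"hand": 3.2},
    {"x": 0,"y": 0,"z": 0,"rx": 0,"ry": 0,"rz": 0,"hand": 4.0},
    {"x": 0,"y": 0,"z": 0,"rx": 0,"ry": 0,"rz": 0,"hand": 5.5},
    {"x": 0,"y": 0,"z": 0,"rx": 0,"ry": 0,"rz": 0,"hand": 5.5},
  ],
)

```text
time: 30.05
position: [0.5315, -0.225, 0.0738]
eef_rot: [0.0, 1.0, 0.031, 0.0]
wrist_force: [-0.7, -0.1, 0.1]
grip_width: 0.0536
```

```bash
cat >> h.py <<'E'
def strip(im,rows_=(60,230),u=257):
    "print brightness along the column u to find tile edge / pad root, full-res rows"
    print([(r,im[r,u].tolist()) for r in range(*rows_)])
E
python3 - <<'E'
from h import *
s=bot.read_state();print(s['position'],s['grip_width'],s['wrist_force'])
T,im=look('wrist','w10',[])
a=cv2.imread('pics/w9.png')
for n,i in(('w9',a),('w10',im)):
    g=i.astype(int)
    print(n,'tile',[int(g[r,256].sum()) for r in range(100,140,2)],'padL',[int(g[r,243].sum()) for r in range(76,140,2)])
E
```

```text
[ 0.53151799 -0.22496046  0.0738091 ] 0.05355525763991559 [-0.68543581 -0.07756803  0.0973959 ]
w9 tile [761, 761, 761, 761, 761, 761, 761, 694, 202, 161, 244, 310, 298, 298, 308, 307, 336, 483, 484, 494] padL [305, 278, 272, 272, 268, 265, 213, 141, 146, 137, 140, 138, 143, 125, 134, 140, 135, 142, 140, 135, 140, 142, 164, 151, 148, 153, 160, 204, 225, 316, 319, 364]
w10 tile [762, 762, 762, 762, 762, 762, 762, 762, 762, 762, 762, 762, 762, 762, 762, 762, 762, 744, 339, 328] padL [307, 283, 278, 274, 279, 278, 250, 143, 145, 134, 136, 149, 143, 132, 131, 134, 151, 146, 143, 143, 147, 146, 147, 147, 146, 149, 151, 190, 188, 190, 186, 191]
```

Emit:
apply_moves(
  plan=[
    {"x": -3,"y": 0,"z": 0,"rx": 0,"ry": 0,"rz": 0,"hand": 5.5},
    {"x": -7,"y": 0,"z": 0,"rx": 0,"ry": 0,"rz": 0,"hand": 5.5},
    {"x": -8.2,"y": 0,"z": -4,"rx": 0,"ry": 0,"rz": 0,"hand": 6},
    {"x": -8.2,"y": -5,"z": -8,"rx": 0,"ry": 0,"rz": 10,"hand": 7},
    {"x": -8.2,"y": -10,"z": -12,"rx": 0,"ry": 0,"rz": 20,"hand": 7},
    {"x": -8.2,"y": -15,"z": -12.6,"rx": 0,"ry": 0,"rz": 30,"hand": 7},
    {"x": -8.2,"y": -15.5,"z": -12.6,"rx": 0,"ry": 0,"rz": 39.6,"hand": 7},
    {"x": -8.2,"y": -15.5,"z": -12.6,"rx": 0,"ry": 0,"rz": 39.6,"hand": 7},
  ],
)

```text
time: 31.1
position: [0.4401, -0.0748, 0.2]
eef_rot: [0.0, 0.951, -0.309, 0.0]
wrist_force: [0.0, -0.0, -0.0]
grip_width: 0.0701
```

Run:
```python
from h import *
s=bot.read_state();print(s['position'],s['time'])
T,im=look('wrist','w11',['terracotta'])
# pin disc: bright neutral blob
m=bot.masks_of('wrist','clip_terracotta')
for r in m[:1]:
    ys,xs=np.nonzero(r['mask']);P=np.array([ray('wrist',T,u,v,.03)[:2] for u,v in zip(xs,ys)],np.float32)
    print(r['confidence'],len(xs),cv2.minAreaRect(P*1000))
hsv=cv2.cvtColor(im,cv2.COLOR_BGR2HSV)
o=((hsv[...,0]>5)&(hsv[...,0]<20)&(hsv[...,1]>150)&(hsv[...,2]>80)).astype(np.uint8)
print('orange px',o.sum())
print('proj old pin',np.round(np.array(proj('wrist',T,[.4788,-.0923,.03]))*1.5625))
rows([.4529,-.0736,.0142],-35.8)
```

```text
[ 0.44013791 -0.07479182  0.20000061] 31.1
terracotta [ 0.476 -0.095 -0.001] 0.61 px [397. 214.]
terracotta_jaw [ 0.509 -0.116  0.016] 0.58 px [392. 159.]
terracotta_jaw [0.472 0.085 0.002] 0.51 px [221. 349.]
0.84 1065 ((478.64727783203125, -92.92704010009766), (50.74407196044922, 90.3208236694336), 55.497554779052734)
orange px 840
proj old pin [390. 216.]
shift cm [ 0.91 -0.95 18.52]
turn deg [ 0.02  0.02 -0.15]
```

View pics/w11b.png

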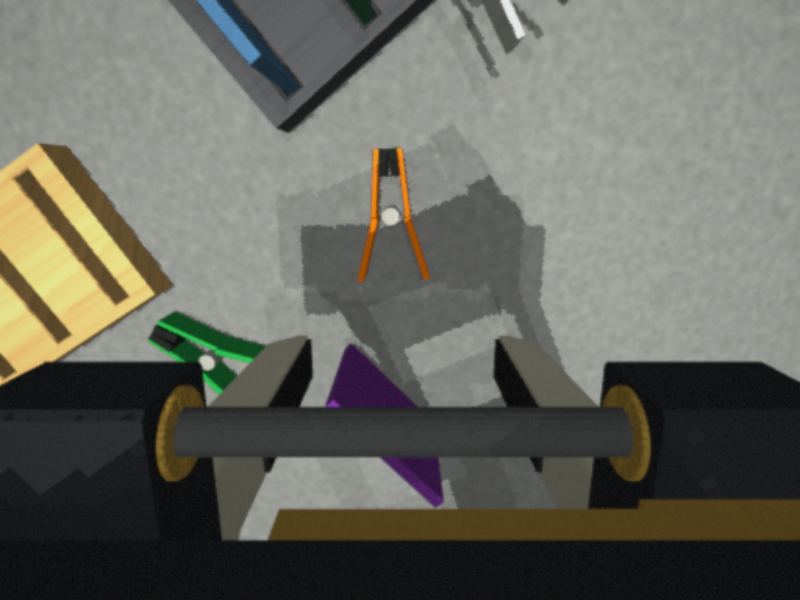

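Run:
```python
from h import *
T=np.load('w11T.npy');C=np.array(cal('wrist')['tool_from_camera'])
for q in((350,346),(329,405),(440,505)):
    for z in (0.1,0): print(q,z,ray('wrist',T,q[0]/1.5625,q[1]/1.5625,z).round(3),rel(C,q[0]/1.5625,q[1]/1.5625,.2-z).round(0))
clip('w11',(390,216),(388,150),(361,282),(427,279))
```

```text
(350, 346) 0.1 [ 0.435 -0.033  0.1  ] [-28. -31.]
(350, 346) 0 [ 0.412 -0.001  0.   ] [-66. -43.]
(329, 405) 0.1 [0.412 0.    0.1  ] [-67. -44.]
(329, 405) 0 [0.38  0.045 0.   ] [-119.  -62.]
(440, 505) 0.1 [ 0.315 -0.014  0.1  ] [-137.   24.]
(440, 505) 0 [0.244 0.026 0.   ] [-218.   34.]
pin [ 0.4792 -0.0922] len 0.0903 spread 0.0478
pin->tip 0.0441 heading -33.6 handle grasp [ 0.4526 -0.0744]
```

Emit:
apply_moves(
  plan=[
    {"x": 1.1,"y": -0.9,"z": 5,"rx": 0,"ry": 0,"rz": -1,"hand": 7},
    {"x": 1.1,"y": -0.9,"z": 11,"rx": 0,"ry": 0,"rz": -1,"hand": 7},
    {"x": 1.1,"y": -0.9,"z": 16,"rx": 0,"ry": 0,"rz": -1,"hand": 7},
    {"x": 1.1,"y": -0.9,"z": 18.4,"rx": 0,"ry": 0,"rz": -1,"hand": 7},
    {"x": 1.1,"y": -0.9,"z": 18.6,"rx": 0,"ry": 0,"rz": -1,"hand": 7},
    {"x": 1.1,"y": -0.9,"z": 18.6,"rx": 0,"ry": 0,"rz": -1,"hand": 4},
    {"x": 1.1,"y": -0.9,"z": 18.6,"rx": 0,"ry": 0,"rz": -1,"hand": 1.5},
    {"x": 1.1,"y": -0.9,"z": 18.6,"rx": 0,"ry": 0,"rz": -1,"hand": 1.5},
  ],
)

```text
time: 32.3
position: [0.4545, -0.0746, 0.0141]
eef_rot: [-0.0, 0.954, -0.301, 0.0]
wrist_force: [-1.2, 0.3, 2.2]
grip_width: 0.0447
```

Emit:
apply_moves(
  plan=[
    {"x": 0,"y": 0,"z": 0,"rx": 0,"ry": 0,"rz": 0,"hand": 1.5},
    {"x": 0,"y": 0,"z": 0,"rx": 0,"ry": 0,"rz": 0,"hand": 1.5},
    {"x": 0,"y": 0,"z": 0,"rx": 0,"ry": 0,"rz": 0,"hand": 1.5},
  ],
)

```text
time: 32.67
position: [0.4546, -0.0745, 0.0141]
eef_rot: [-0.0, 0.954, -0.301, 0.0]
wrist_force: [-1.2, 2.5, 5.6]
grip_width: 0.0252
```

Emit:
apply_moves(
  plan=[
    {"x": 0,"y": 0,"z": -6,"rx": 0,"ry": 0,"rz": 0,"hand": 1.5},
    {"x": 0,"y": 0,"z": -12,"rx": 0,"ry": 0,"rz": 0,"hand": 1.5},
    {"x": 3.5,"y": 4,"z": -12.6,"rx": 0,"ry": 0,"rz": -8,"hand": 1.5},
    {"x": 7,"y": 8,"z": -12.6,"rx": 0,"ry": 0,"rz": -16,"hand": 1.5},
    {"x": 10.5,"y": 12,"z": -12.6,"rx": 0,"ry": 0,"rz": -25,"hand": 1.5},
    {"x": 14,"y": 15.5,"z": -12.6,"rx": 0,"ry": 0,"rz": -34,"hand": 1.5},
    {"x": 15.1,"y": 16.2,"z": -12.6,"rx": 0,"ry": 0,"rz": -38.5,"hand": 1.5},
    {"x": 15.1,"y": 16.2,"z": -10,"rx": 0,"ry": 0,"rz": -38.5,"hand": 1.5},
  ],
)

```text
time: 33.67
position: [0.4855, -0.2955, 0.1145]
eef_rot: [0.001, 1.0, 0.03, 0.001]
wrist_force: [0.0, -0.7, -1.0]
grip_width: 0.0251
```

Emit:
apply_moves(
  plan=[
    {"x": 0,"y": 0,"z": 4,"rx": 0,"ry": 0,"rz": 0,"hand": 1.5},
    {"x": 0,"y": 0,"z": 4,"rx": 0,"ry": 0,"rz": 0,"hand": 1.5},
    {"x": 0,"y": 0,"z": 4,"rx": 0,"ry": 0,"rz": 0,"hand": 1.5},
  ],
)

```text
time: 34.05
position: [0.4852, -0.2941, 0.0751]
eef_rot: [0.0, 1.0, 0.03, 0.0]
wrist_force: [0.2, -0.1, 0.0]
grip_width: 0.0251
```

Run:
```python
from h import *
s=bot.read_state();print(s['position'],s['grip_width'],s['wrist_force']);rows([.5352,-.2907,.074],3.5)
T,im=look('wrist','w12',[])
im=im.astype(int)
np.set_printoptions(linewidth=200)
g=cv2.cvtColor(im.astype(np.uint8),cv2.COLOR_BGR2GRAY)
c=cv2.HoughCircles(cv2.GaussianBlur(g,(3,3),0)[150:210],cv2.HOUGH_GRADIENT,1,20,param1=80,param2=10,minRadius=8,maxRadius=16);print('circles (add row 150)',c)
a=cv2.resize(im[0:220,150:370].astype(np.uint8),(600,600));cv2.imwrite('pics/w12c.png',a)
```

```text
[ 0.48523734 -0.29409672  0.07510538] 0.025087540443599433 [ 0.21540032 -0.12404713  0.01111191]
shift cm [ 5.01 -0.04  0.11]
turn deg [ 0.04 -0.05 -0.07]
circles (add row 150) [[[256.5  33.5  11.8]]]
```

View pics/w12b.png

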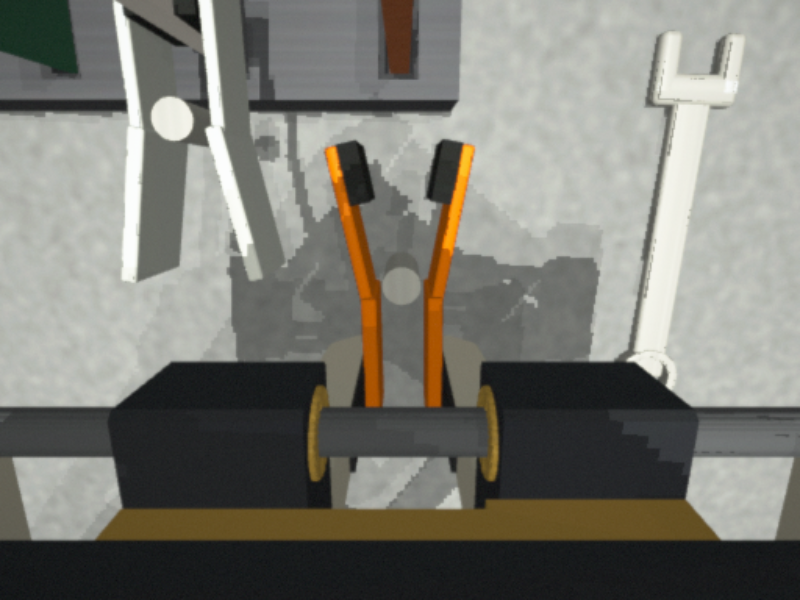

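Run:
```python
from h import *
held(.0751,(401,287),(401,142),(401,203),(400,73))
```

```text
pin [34.7  0.2] tips [77.7  0.2] root [60.4  0.2] tile [107.4  -0.4]
shift for tile edge at clip x=30: x 4.27 y -0.06
```

Emit:
apply_moves(
  plan=[
    {"x": 2,"y": -0.05,"z": 0,"rx": 0,"ry": 0,"rz": 0,"hand": 1.5},
    {"x": 4,"y": -0.05,"z": 0,"rx": 0,"ry": 0,"rz": 0,"hand": 1.5},
    {"x": 5.3,"y": -0.05,"z": 0,"rx": 0,"ry": 0,"rz": 0,"hand": 1.5},
    {"x": 5.3,"y": -0.05,"z": 0,"rx": 0,"ry": 0,"rz": 0,"hand": 1.5},
    {"x": 5.3,"y": -0.05,"z": 0,"rx": 0,"ry": 0,"rz": 0,"hand": 3.2},
    {"x": 5.3,"y": -0.05,"z": 0,"rx": 0,"ry": 0,"rz": 0,"hand": 4.0},
    {"x": 5.3,"y": -0.05,"z": 0,"rx": 0,"ry": 0,"rz": 0,"hand": 5.2},
    {"x": 5.3,"y": -0.05,"z": 0,"rx": 0,"ry": 0,"rz": 0,"hand": 5.2},
  ],
)

```text
time: 35.1
position: [0.5376, -0.2903, 0.0739]
eef_rot: [0.0, 1.0, 0.03, 0.0]
wrist_force: [0.2, -1.0, 0.5]
grip_width: 0.0508
```

```bash
cat >> h.py <<'E'
def bite(k,z,u=256,ul=243):
    "after release: tile-top edge and pad root/tip rows along columns"
    T,im=look('wrist',k,[]);C=np.array(cal('wrist')['tool_from_camera']);g=im.astype(int)
    print('col tile',[(r,*g[r,u]) for r in range(100,150,3)])
    print('col pad',[(r,*g[r,ul]) for r in range(80,150,3)])
    s=bot.read_state();print(s['position'],s['grip_width'],s['wrist_force'],s['time'])
E
python3 - <<'E'
from h import *
bite('w13',.075)
E
```

```text
col tile [(100, np.int64(74), np.int64(128), np.int64(226)), (103, np.int64(77), np.int64(133), np.int64(232)), (106, np.int64(76), np.int64(132), np.int64(230)), (109, np.int64(72), np.int64(129), np.int64(229)), (112, np.int64(72), np.int64(129), np.int64(227)), (115, np.int64(74), np.int64(127), np.int64(227)), (118, np.int64(72), np.int64(126), np.int64(223)), (121, np.int64(70), np.int64(123), np.int64(220)), (124, np.int64(70), np.int64(124), np.int64(223)), (127, np.int64(74), np.int64(126), np.int64(224)), (130, np.int64(73), np.int64(128), np.int64(225)), (133, np.int64(72), np.int64(127), np.int64(224)), (136, np.int64(72), np.int64(128), np.int64(224)), (139, np.int64(75), np.int64(129), np.int64(227)), (142, np.int64(67), np.int64(70), np.int64(82)), (145, np.int64(64), np.int64(66), np.int64(65)), (148, np.int64(73), np.int64(75), np.int64(71))]
col pad [(80, np.int64(95), np.int64(92), np.int64(92)), (83, np.int64(92), np.int64(90), np.int64(89)), (86, np.int64(96), np.int64(95), np.int64(93)), (89, np.int64(94), np.int64(94), np.int64(93)), (92, np.int64(96), np.int64(
[... 353 characters left out ...]
4(41)), (116, np.int64(39), np.int64(43), np.int64(42)), (119, np.int64(39), np.int64(45), np.int64(41)), (122, np.int64(39), np.int64(44), np.int64(41)), (125, np.int64(26), np.int64(27), np.int64(25)), (128, np.int64(28), np.int64(28), np.int64(29)), (131, np.int64(26), np.int64(27), np.int64(26)), (134, np.int64(50), np.int64(51), np.int64(49)), (137, np.int64(59), np.int64(58), np.int64(58)), (140, np.int64(59), np.int64(59), np.int64(57)), (143, np.int64(59), np.int64(60), np.int64(59)), (146, np.int64(67), np.int64(66), np.int64(64)), (149, np.int64(99), np.int64(101), np.int64(100))]
[ 0.53763098 -0.29027532  0.0738891 ] 0.051533453890428425 [ 0.84815247  0.52569279 -0.91933933] 35.15
```

Emit:
apply_moves(
  plan=[
    {"x": -4,"y": 0,"z": 0,"rx": 0,"ry": 0,"rz": 0,"hand": 5.2},
    {"x": -8.5,"y": 0,"z": 0,"rx": 0,"ry": 0,"rz": 0,"hand": 5.5},
    {"x": -8.5,"y": 0,"z": -6,"rx": 0,"ry": 0,"rz": 0,"hand": 6},
    {"x": -8.5,"y": -4,"z": -10,"rx": 0,"ry": 0,"rz": 0,"hand": 7},
    {"x": -8.5,"y": -10,"z": -12.6,"rx": 0,"ry": 0,"rz": 0,"hand": 7},
    {"x": -8.5,"y": -16,"z": -12.6,"rx": 0,"ry": 0,"rz": 0,"hand": 7},
    {"x": -8.5,"y": -22,"z": -12.6,"rx": 0,"ry": 0,"rz": 0,"hand": 7},
    {"x": -8.5,"y": -28,"z": -12.6,"rx": 0,"ry": 0,"rz": 0,"hand": 7},
  ],
)

```text
time: 36.15
position: [0.4355, -0.0141, 0.2001]
eef_rot: [0.0, 1.0, 0.03, 0.001]
wrist_force: [0.9, 0.6, -0.4]
grip_width: 0.0703
```

Emit:
apply_moves(
  plan=[
    {"x": 0,"y": -6,"z": 0,"rx": 0,"ry": 0,"rz": -8,"hand": 7},
    {"x": 0,"y": -9.1,"z": 0,"rx": 0,"ry": 0,"rz": -16.5,"hand": 7},
    {"x": 0,"y": -9.1,"z": 0,"rx": 0,"ry": 0,"rz": -16.5,"hand": 7},
    {"x": 0,"y": -9.1,"z": 0,"rx": 0,"ry": 0,"rz": -16.5,"hand": 7},
  ],
)

```text
time: 36.65
position: [0.4307, 0.0747, 0.1997]
eef_rot: [0.0, 0.985, 0.172, 0.0]
wrist_force: [0.6, 0.2, 0.1]
grip_width: 0.0695
```

```bash
cat >> h.py <<'E'
def auto(k,name,lo,hi):
    "clip from colour mask near the picture's upper middle: pin by Hough, axis by handle/jaw split of network landmarks"
    T,im=look('wrist',k,[name]);s=bot.read_state();print(s['position'],s['time'])
    for r in bot.masks_of('wrist','clip_'+name)[:1]:
        m=r['mask'].astype(np.uint8);P=np.array([ray('wrist',T,u,v,.03)[:2] for v,u in zip(*np.nonzero(m))],np.float32)
        print('rect',[np.round(a,1) for a in cv2.minAreaRect(P*1000)],round(r['confidence'],2))
    hsv=cv2.cvtColor(im,cv2.COLOR_BGR2HSV);c=((hsv[...,0]>lo)&(hsv[...,0]<hi)&(hsv[...,1]>110)&(hsv[...,2]>50)).astype(np.uint8);c[230:]=0
    n,lab,st,ce=cv2.connectedComponentsWithStats(c)
    for i in range(1,n):
        if st[i,4]>60:print('colour blob',st[i],ce[i].round(1))
    g=cv2.GaussianBlur(cv2.cvtColor(im,cv2.COLOR_BGR2GRAY),(3,3),0)[:230]
    h=cv2.HoughCircles(g,cv2.HOUGH_GRADIENT,1,10,param1=80,param2=9,minRadius=4,maxRadius=8)
    for q in (h[0] if h is not None else [])[:6]:
        print('circ',q,ray('wrist',T,q[0],q[1],.03)[:2].round(4))
E
python3 - <<'E'
from h import *
auto('w14','green',40,85)
E
```

```text
green [0.472 0.084 0.004] 0.58 px [408. 212.]
green_jaw [0.506 0.103 0.011] 0.57 px [400. 159.]
[0.43075836 0.07419556 0.19970297] 36.8
rect [array([473.3,  83.3]), array([90.2, 50.6]), np.float64(19.9)] 0.68
colour blob [240  93  15  86 355] [248.6 136.2]
colour blob [265  93  21  84 349] [273.5 136.3]
circ [124.5  35.5   7.4] [0.5203 0.2484]
circ [271.5  55.5   7.4] [0.5531 0.1028]
circ [111.5  70.5   7.4] [0.4835 0.2532]
circ [261.5 136.5   5. ] [0.4728 0.0844]
circ [138.5 113.5   7.4] [0.451  0.2163]
circ [229.5 140.5   6. ] [0.4569 0.1158]
```

Emit:
apply_moves(
  plan=[
    {"x": 0.9,"y": 0.5,"z": 5,"rx": 0,"ry": 0,"rz": 0,"hand": 7},
    {"x": 0.9,"y": 0.5,"z": 11,"rx": 0,"ry": 0,"rz": 0,"hand": 7},
    {"x": 0.9,"y": 0.5,"z": 16,"rx": 0,"ry": 0,"rz": 0,"hand": 7},
    {"x": 0.9,"y": 0.5,"z": 18.4,"rx": 0,"ry": 0,"rz": 0,"hand": 7},
    {"x": 0.9,"y": 0.5,"z": 18.6,"rx": 0,"ry": 0,"rz": 0,"hand": 7},
    {"x": 0.9,"y": 0.5,"z": 18.6,"rx": 0,"ry": 0,"rz": 0,"hand": 4},
    {"x": 0.9,"y": 0.5,"z": 18.6,"rx": 0,"ry": 0,"rz": 0,"hand": 1.5},
    {"x": 0.9,"y": 0.5,"z": 18.6,"rx": 0,"ry": 0,"rz": 0,"hand": 1.5},
  ],
)

```text
time: 37.85
position: [0.441, 0.0734, 0.0142]
eef_rot: [0.0, 0.985, 0.173, 0.0]
wrist_force: [-0.8, -0.5, 2.9]
grip_width: 0.0447
```

Emit:
apply_moves(
  plan=[
    {"x": 0,"y": 0,"z": 0,"rx": 0,"ry": 0,"rz": 0,"hand": 1.5},
    {"x": 0,"y": 0,"z": 0,"rx": 0,"ry": 0,"rz": 0,"hand": 1.5},
    {"x": 0,"y": 0,"z": 0,"rx": 0,"ry": 0,"rz": 0,"hand": 1.5},
  ],
)

```text
time: 38.22
position: [0.4411, 0.0735, 0.0142]
eef_rot: [-0.0, 0.985, 0.173, 0.0]
wrist_force: [-1.7, 0.3, 5.9]
grip_width: 0.0256
```

Emit:
apply_moves(
  plan=[
    {"x": 0,"y": 0,"z": -6,"rx": 0,"ry": 0,"rz": 0,"hand": 1.5},
    {"x": 0,"y": 0,"z": -12,"rx": 0,"ry": 0,"rz": 0,"hand": 1.5},
    {"x": -1,"y": 5,"z": -12.6,"rx": 0,"ry": 0,"rz": 4,"hand": 1.5},
    {"x": -2,"y": 11,"z": -12.6,"rx": 0,"ry": 0,"rz": 8,"hand": 1.5},
    {"x": -3,"y": 17,"z": -12.6,"rx": 0,"ry": 0,"rz": 16.4,"hand": 1.5},
    {"x": -4.5,"y": 22.5,"z": -12.6,"rx": 0,"ry": 0,"rz": 16.4,"hand": 1.5},
    {"x": -4.5,"y": 23.4,"z": -12,"rx": 0,"ry": 0,"rz": 16.4,"hand": 1.5},
    {"x": -4.5,"y": 23.4,"z": -8,"rx": 0,"ry": 0,"rz": 16.4,"hand": 1.5},
  ],
)

```text
time: 39.22
position: [0.4794, -0.1629, 0.0949]
eef_rot: [0.001, 1.0, 0.03, 0.002]
wrist_force: [0.1, 0.0, -1.0]
grip_width: 0.0252
```

Emit:
apply_moves(
  plan=[
    {"x": 0,"y": 0,"z": 2,"rx": 0,"ry": 0,"rz": 0,"hand": 1.5},
    {"x": 0,"y": 0,"z": 2,"rx": 0,"ry": 0,"rz": 0,"hand": 1.5},
    {"x": 0,"y": 0,"z": 2,"rx": 0,"ry": 0,"rz": 0,"hand": 1.5},
  ],
)

```text
time: 39.6
position: [0.4788, -0.1617, 0.075]
eef_rot: [0.0, 1.0, 0.031, 0.001]
wrist_force: [0.7, -0.2, 0.1]
grip_width: 0.0252
```

```bash
cat >> h.py <<'E'
def pre(k,tile_tcp):
    s=bot.read_state();print(s['position'],s['grip_width'],s['time']);rows(tile_tcp,3.5)
    T,im=look('wrist',k,[]);g=cv2.GaussianBlur(cv2.cvtColor(im,cv2.COLOR_BGR2GRAY),(3,3),0)
    c=cv2.HoughCircles(g[150:210],cv2.HOUGH_GRADIENT,1,20,param1=80,param2=9,minRadius=8,maxRadius=16)
    C=np.array(cal('wrist')['tool_from_camera'])
    for q in (c[0] if c is not None else [])[:4]: print('pin?',q+[0,150,0],rel(C,q[0],q[1]+150,-.0158).round(1))
    for u in (254,257,260): print(u,[(r,*map(int,im[r,u])) for r in range(18,70,3)])
E
python3 - <<'E'
from h import *
pre('w15',[.528,-.159,.0742])
E
```

```text
[ 0.478844   -0.16165501  0.07495828] 0.025190090178030148 39.6
shift cm [4.92 0.04 0.08]
turn deg [ 0.03 -0.07  0.07]
pin? [254.5 174.5  12. ] [39.1 -0.7]
pin? [370.5        176.5         14.30000019] [38.2 55.3]
254 [(18, 39, 53, 28), (21, 40, 54, 29), (24, 38, 52, 26), (27, 41, 53, 29), (30, 38, 52, 27), (33, 42, 57, 32), (36, 42, 56, 32), (39, 36, 53, 24), (42, 42, 55, 29), (45, 40, 56, 29), (48, 42, 55, 30), (51, 70, 68, 67), (54, 119, 120, 119), (57, 117, 117, 114), (60, 119, 118, 117), (63, 123, 121, 120), (66, 80, 82, 81), (69, 42, 43, 41)]
257 [(18, 38, 53, 27), (21, 41, 55, 30), (24, 38, 53, 26), (27, 42, 56, 32), (30, 41, 55, 30), (33, 40, 55, 28), (36, 39, 54, 27), (39, 40, 54, 27), (42, 41, 54, 27), (45, 43, 55, 29), (48, 38, 53, 30), (51, 71, 69, 68), (54, 120, 120, 119), (57, 117, 116, 112), (60, 118, 118, 116), (63, 122, 121, 121), (66, 81, 82, 80), (69, 41, 40, 38)]
260 [(18, 44, 55, 32), (21, 40, 54, 28), (24, 42, 54, 32), (27, 42, 55, 30), (30, 40, 55, 27), (33, 39, 53, 27), (36, 39, 53, 27), (39, 34, 53, 27), (42, 40, 53, 27), (45, 39, 55, 27), (48, 43, 56, 33), (51, 69, 68, 66), (54, 121, 118, 121), (57, 117, 117, 113), (60, 119, 119, 117), (63, 120, 121, 119), (66, 82, 81, 80), (69, 42, 40, 39)]
```

Run:
```python
from h import *
held(.075,(400,274),(401,135),(401,195),(401,77.5))
im=cv2.imread('pics/w15.png');im2=cv2.imread('pics/w12.png')
for n,i in(('w15',im),('w12',im2)): # tile columns at row 44, pads rows, pin column
    print(n,'row44',[(u,*map(int,i[44,u])) for u in range(240,276,3)])
    print('pin col',[(r,int(i[r,256].sum())) for r in range(155,205,3)])
    print('pad col',[(r,int(i[r,225].sum())) for r in range(78,140,3)])
```

```text
pin [38.8 -0.1] tips [79.6  0.2] root [62.7  0.2] tile [105.8   0. ]
shift for tile edge at clip x=30: x 3.7 y -0.01
w15 row44 [(240, 127, 127, 124), (243, 109, 110, 106), (246, 86, 86, 83), (249, 92, 96, 88), (252, 43, 59, 32), (255, 40, 55, 28), (258, 36, 51, 24), (261, 38, 53, 27), (264, 56, 56, 54), (267, 89, 88, 90), (270, 137, 137, 135), (273, 135, 135, 133)]
pin col [(155, 286), (158, 283), (161, 290), (164, 432), (167, 431), (170, 429), (173, 431), (176, 430), (179, 433), (182, 429), (185, 427), (188, 297), (191, 296), (194, 298), (197, 304), (200, 307), (203, 307)]
pad col [(78, 487), (81, 520), (84, 147), (87, 79), (90, 88), (93, 123), (96, 161), (99, 147), (102, 137), (105, 147), (108, 142), (111, 143), (114, 150), (117, 135), (120, 147), (123, 173), (126, 146), (129, 143), (132, 145), (135, 147), (138, 151)]
w12 row44 [(240, 123, 123, 122), (243, 85, 83, 82), (246, 64, 63, 61), (249, 54, 67, 91), (252, 23, 47, 85), (255, 30, 50, 86), (258, 27, 47, 85), (261, 40, 51, 79), (264, 65, 64, 64), (267, 104, 102, 102), (270, 132, 131, 130), (273, 128, 129, 128)]
pin col [(155, 313), (158, 312), (161, 299), (164, 280), (167, 279), (170, 304), (173, 432), (176, 429), (179, 424), (182, 426), (185, 435), (188, 425), (191, 426), (194, 409), (197, 304), (200, 305), (203, 304)]
pad col [(78, 583), (81, 522), (84, 520), (87, 527), (90, 235), (93, 144), (96, 131), (99, 140), (102, 139), (105, 99), (108, 84), (111, 93), (114, 92), (117, 91), (120, 100), (123, 101), (126, 118), (129, 104), (132, 182), (135, 198), (138, 246)]
```

Emit:
apply_moves(
  plan=[
    {"x": 2,"y": 0,"z": 0,"rx": 0,"ry": 0,"rz": 0,"hand": 1.5},
    {"x": 4,"y": 0,"z": 0,"rx": 0,"ry": 0,"rz": 0,"hand": 1.5},
    {"x": 4.7,"y": 0,"z": 0,"rx": 0,"ry": 0,"rz": 0,"hand": 1.5},
    {"x": 4.7,"y": 0,"z": 0,"rx": 0,"ry": 0,"rz": 0,"hand": 1.5},
    {"x": 4.7,"y": 0,"z": 0,"rx": 0,"ry": 0,"rz": 0,"hand": 3.2},
    {"x": 4.7,"y": 0,"z": 0,"rx": 0,"ry": 0,"rz": 0,"hand": 4.0},
    {"x": 4.7,"y": 0,"z": 0,"rx": 0,"ry": 0,"rz": 0,"hand": 5.2},
    {"x": 4.7,"y": 0,"z": 0,"rx": 0,"ry": 0,"rz": 0,"hand": 5.2},
  ],
)

```text
time: 40.65
position: [0.5251, -0.1591, 0.0739]
eef_rot: [0.0, 1.0, 0.031, 0.0]
wrist_force: [0.2, -0.0, -0.0]
grip_width: 0.0511
```

Run:
```python
from h import *
s=bot.read_state();print(s['position'],s['grip_width'],s['wrist_force'],s['time'])
T,im=look('wrist','w16',[])
print('tile',[(r,*map(int,im[r,256])) for r in range(106,150,3)])
print('pad',[(r,int(im[r,243].sum())) for r in range(76,150,3)])
```

```text
[ 0.52512484 -0.15906095  0.07385847] 0.05114418793900603 [ 0.22619441 -0.0327526  -0.03155649] 40.65
tile [(106, 127, 181, 94), (109, 127, 178, 93), (112, 113, 160, 85), (115, 114, 160, 83), (118, 112, 161, 82), (121, 114, 160, 83), (124, 114, 160, 84), (127, 112, 159, 81), (130, 82, 90, 76), (133, 109, 108, 107), (136, 112, 110, 108), (139, 115, 113, 112), (142, 158, 163, 162), (145, 157, 162, 159), (148, 102, 106, 104)]
pad [(76, 339), (79, 341), (82, 330), (85, 173), (88, 172), (91, 164), (94, 171), (97, 150), (100, 154), (103, 148), (106, 151), (109, 158), (112, 150), (115, 165), (118, 152), (121, 153), (124, 147), (127, 184), (130, 188), (133, 189), (136, 195), (139, 211), (142, 308), (145, 351), (148, 354)]
```

Emit:
apply_moves(
  plan=[
    {"x": -4,"y": 0,"z": 0,"rx": 0,"ry": 0,"rz": 0,"hand": 5.2},
    {"x": -8,"y": 0,"z": 0,"rx": 0,"ry": 0,"rz": 0,"hand": 5.5},
    {"x": -8,"y": 0,"z": -6,"rx": 0,"ry": 0,"rz": 0,"hand": 6},
    {"x": -8,"y": -4,"z": -10,"rx": 0,"ry": 0,"rz": 0,"hand": 7},
    {"x": -8,"y": -10,"z": -12.6,"rx": 0,"ry": 0,"rz": 0,"hand": 7},
    {"x": -8,"y": -16,"z": -12.6,"rx": 0,"ry": 0,"rz": 0,"hand": 7},
    {"x": -8,"y": -22,"z": -12.6,"rx": 0,"ry": 0,"rz": 0,"hand": 7},
    {"x": -8,"y": -28,"z": -12.6,"rx": 0,"ry": 0,"rz": 0,"hand": 7},
  ],
)

```text
time: 41.7
position: [0.4276, 0.1174, 0.2001]
eef_rot: [-0.0, 1.0, 0.031, 0.001]
wrist_force: [1.1, -0.6, 0.3]
grip_width: 0.0699
```

Emit:
apply_moves(
  plan=[
    {"x": 1,"y": -6,"z": 0,"rx": 0,"ry": 0,"rz": -6,"hand": 7},
    {"x": 2,"y": -12,"z": 0,"rx": 0,"ry": 0,"rz": -6,"hand": 7},
    {"x": 2,"y": -13.1,"z": 0,"rx": 0,"ry": 0,"rz": -6,"hand": 7},
    {"x": 2,"y": -13.1,"z": 0,"rx": 0,"ry": 0,"rz": -6,"hand": 7},
  ],
)

```text
time: 42.2
position: [0.4398, 0.2476, 0.1995]
eef_rot: [0.0, 0.996, 0.084, -0.0]
wrist_force: [-0.9, -0.5, -0.2]
grip_width: 0.0704
```

Run:
```python
from h import *
auto('w17','blue',100,130)
```

```text
blue [ 0.478  0.258 -0.002] 0.74 px [396. 215.]
blue_jaw [0.52  0.263 0.012] 0.78 px [398. 157.]
[0.44015297 0.24629132 0.19987494] 42.35
rect [array([482. , 254.9]), array([90.4, 50.9]), np.float64(15.2)] 0.96
colour blob [260  92  25  85 375] [270.3 135.2]
colour blob [238  94  12  86 396] [245.6 136.1]
circ [257.5 136.5   4.6] [0.4823 0.2541]
circ [315.5  30.5   7.4] [0.5953 0.2144]
```

Emit:
apply_moves(
  plan=[
    {"x": 0.85,"y": 0.2,"z": 5,"rx": 0,"ry": 0,"rz": -5,"hand": 7},
    {"x": 0.85,"y": 0.2,"z": 11,"rx": 0,"ry": 0,"rz": -5,"hand": 7},
    {"x": 0.85,"y": 0.2,"z": 16,"rx": 0,"ry": 0,"rz": -5,"hand": 7},
    {"x": 0.85,"y": 0.2,"z": 18.4,"rx": 0,"ry": 0,"rz": -5,"hand": 7},
    {"x": 0.85,"y": 0.2,"z": 18.6,"rx": 0,"ry": 0,"rz": -5,"hand": 7},
    {"x": 0.85,"y": 0.2,"z": 18.6,"rx": 0,"ry": 0,"rz": -5,"hand": 4},
    {"x": 0.85,"y": 0.2,"z": 18.6,"rx": 0,"ry": 0,"rz": -5,"hand": 1.5},
    {"x": 0.85,"y": 0.2,"z": 18.6,"rx": 0,"ry": 0,"rz": -5,"hand": 1.5},
  ],
)

```text
time: 43.4
position: [0.4489, 0.247, 0.0144]
eef_rot: [-0.0, 0.992, 0.126, 0.0]
wrist_force: [-2.4, -1.4, 4.4]
grip_width: 0.045
```

Emit:
apply_moves(
  plan=[
    {"x": 0,"y": 0,"z": 0,"rx": 0,"ry": 0,"rz": 0,"hand": 1.5},
    {"x": 0,"y": 0,"z": 0,"rx": 0,"ry": 0,"rz": 0,"hand": 1.5},
    {"x": 0,"y": 0,"z": 0,"rx": 0,"ry": 0,"rz": 0,"hand": 1.5},
  ],
)

```text
time: 43.78
position: [0.449, 0.2471, 0.0145]
eef_rot: [-0.0, 0.992, 0.126, 0.0]
wrist_force: [-1.6, -1.4, 5.8]
grip_width: 0.0251
```

Emit:
apply_moves(
  plan=[
    {"x": 0,"y": 0,"z": -6,"rx": 0,"ry": 0,"rz": 0,"hand": 1.5},
    {"x": 0,"y": 0,"z": -12,"rx": 0,"ry": 0,"rz": 0,"hand": 1.5},
    {"x": -1,"y": 6,"z": -12.6,"rx": 0,"ry": 0,"rz": 2,"hand": 1.5},
    {"x": -2,"y": 12,"z": -12.6,"rx": 0,"ry": 0,"rz": 6,"hand": 1.5},
    {"x": -3,"y": 18,"z": -12.6,"rx": 0,"ry": 0,"rz": 11,"hand": 1.5},
    {"x": -4.2,"y": 24,"z": -12.6,"rx": 0,"ry": 0,"rz": 11,"hand": 1.5},
    {"x": -5.4,"y": 29.8,"z": -12.6,"rx": 0,"ry": 0,"rz": 11,"hand": 1.5},
    {"x": -6.2,"y": 33.8,"z": -12.6,"rx": 0,"ry": 0,"rz": 11,"hand": 1.5},
  ],
)

```text
time: 44.78
position: [0.4732, -0.0981, 0.1399]
eef_rot: [0.0, 1.0, 0.03, 0.0]
wrist_force: [0.2, -0.3, -0.5]
grip_width: 0.0255
```

Emit:
apply_moves(
  plan=[
    {"x": 0,"y": 0,"z": 2,"rx": 0,"ry": 0,"rz": 0,"hand": 1.5},
    {"x": 0,"y": 0,"z": 6,"rx": 0,"ry": 0,"rz": 0,"hand": 1.5},
    {"x": 0,"y": 0,"z": 6.5,"rx": 0,"ry": 0,"rz": 0,"hand": 1.5},
    {"x": 0,"y": 0,"z": 6.5,"rx": 0,"ry": 0,"rz": 0,"hand": 1.5},
  ],
)

```text
time: 45.28
position: [0.4736, -0.0952, 0.0752]
eef_rot: [-0.0, 1.0, 0.031, -0.0]
wrist_force: [0.1, 0.4, -0.0]
grip_width: 0.0249
```

Run:
```python
from h import *
s=bot.read_state();print(s['position'],s['grip_width'],s['time']);rows([.524,-.093,.0745],3.5)
T,im=look('wrist','w18',[])
p=[r for r in range(150,210) if im[r,256].astype(int).sum()>380];print('pin rows',p[:1],p[-1:])
print('tile',[(r,*map(int,im[r,257])) for r in range(18,75,3)])
print('row40',[(u,*map(int,im[40,u])) for u in range(234,282,3)])
```

```text
[ 0.4735672  -0.09524076  0.07519244] 0.024866655712843716 45.275
shift cm [5.05 0.09 0.07]
turn deg [-0.01  0.01  0.07]
pin rows [161] [185]
tile [(18, 76, 60, 40), (21, 73, 57, 38), (24, 74, 57, 36), (27, 76, 59, 40), (30, 75, 58, 40), (33, 76, 60, 41), (36, 78, 60, 40), (39, 76, 59, 38), (42, 74, 56, 37), (45, 78, 60, 40), (48, 71, 72, 68), (51, 135, 134, 134), (54, 136, 134, 136), (57, 134, 133, 132), (60, 139, 135, 135), (63, 125, 121, 120), (66, 41, 40, 40), (69, 43, 41, 41), (72, 170, 176, 174)]
row40 [(234, 128, 128, 125), (237, 127, 127, 125), (240, 129, 127, 126), (243, 128, 126, 124), (246, 88, 87, 85), (249, 53, 53, 51), (252, 77, 61, 41), (255, 77, 60, 40), (258, 76, 59, 40), (261, 79, 63, 41), (264, 72, 59, 43), (267, 66, 66, 65), (270, 120, 119, 118), (273, 136, 135, 132), (276, 138, 138, 133), (279, 137, 136, 133)]
```

Emit:
apply_moves(
  plan=[
    {"x": 2,"y": 0.1,"z": 0,"rx": 0,"ry": 0,"rz": 0,"hand": 1.5},
    {"x": 4,"y": 0.1,"z": 0,"rx": 0,"ry": 0,"rz": 0,"hand": 1.5},
    {"x": 4.75,"y": 0.1,"z": 0,"rx": 0,"ry": 0,"rz": 0,"hand": 1.5},
    {"x": 4.75,"y": 0.1,"z": 0,"rx": 0,"ry": 0,"rz": 0,"hand": 1.5},
    {"x": 4.75,"y": 0.1,"z": 0,"rx": 0,"ry": 0,"rz": 0,"hand": 3.2},
    {"x": 4.75,"y": 0.1,"z": 0,"rx": 0,"ry": 0,"rz": 0,"hand": 4.0},
    {"x": 4.75,"y": 0.1,"z": 0,"rx": 0,"ry": 0,"rz": 0,"hand": 5.2},
    {"x": 4.75,"y": 0.1,"z": 0,"rx": 0,"ry": 0,"rz": 0,"hand": 5.2},
  ],
)

```text
time: 46.32
position: [0.5209, -0.0939, 0.0748]
eef_rot: [0.0, 1.0, 0.031, 0.0]
wrist_force: [-0.2, -0.9, -0.2]
grip_width: 0.0513
```

Run:
```python
from h import *
s=bot.read_state();print(s['position'],s['grip_width'],s['wrist_force'],s['time'])
T,im=look('wrist','w19',[])
print('tile',[(r,*map(int,im[r,256])) for r in range(106,150,3)])
print('pad',[(r,int(im[r,243].sum())) for r in range(76,150,3)])
```

```text
[ 0.52088981 -0.09391705  0.07482165] 0.051346561466091636 [-0.20905145 -0.85136219 -0.17822523] 46.325
tile [(106, 239, 197, 127), (109, 240, 198, 127), (112, 239, 195, 126), (115, 221, 172, 111), (118, 223, 174, 112), (121, 224, 174, 113), (124, 223, 174, 113), (127, 200, 155, 99), (130, 110, 109, 107), (133, 120, 118, 116), (136, 117, 116, 115), (139, 126, 124, 122), (142, 161, 166, 163), (145, 159, 166, 163), (148, 159, 164, 162)]
pad [(76, 275), (79, 279), (82, 267), (85, 161), (88, 160), (91, 163), (94, 154), (97, 147), (100, 154), (103, 165), (106, 145), (109, 139), (112, 143), (115, 142), (118, 142), (121, 146), (124, 164), (127, 179), (130, 308), (133, 312), (136, 329), (139, 321), (142, 313), (145, 344), (148, 346)]
```

Emit:
apply_moves(
  plan=[
    {"x": -4,"y": 0,"z": 0,"rx": 0,"ry": 0,"rz": 0,"hand": 5.2},
    {"x": -8.5,"y": 0,"z": 0,"rx": 0,"ry": 0,"rz": 0,"hand": 5.5},
    {"x": -8.5,"y": 0,"z": -6,"rx": 0,"ry": 0,"rz": 0,"hand": 6},
    {"x": -8.5,"y": -5,"z": -12,"rx": 0,"ry": 0,"rz": 0,"hand": 6},
    {"x": -8.5,"y": -11,"z": -14,"rx": 0,"ry": 0,"rz": 0,"hand": 6},
    {"x": -8.5,"y": -17,"z": -14,"rx": 0,"ry": 0,"rz": 0,"hand": 6},
    {"x": -8.5,"y": -23,"z": -14,"rx": 0,"ry": 0,"rz": 0,"hand": 6},
    {"x": -8.5,"y": -23,"z": -14,"rx": 0,"ry": 0,"rz": 0,"hand": 6},
  ],
)

```text
time: 47.38
position: [0.4213, 0.1336, 0.2149]
eef_rot: [-0.0, 0.999, 0.033, 0.0]
wrist_force: [0.3, 0.5, 0.4]
grip_width: 0.0601
```

Run:
```python
from h import *
a=bot.capture('scene');b=bot.capture('top');cv2.imwrite('pics/sF.png',a);cv2.imwrite('pics/tF.png',b)
T=cam_T('scene')
for n in('white','blue','terracotta','green'):
    for r in bot.landmark_of('scene','clip_'+n+'_jaw')[:1]: print(n,w(T,r['location']).round(3),round(r['confidence'],2))
    for r in bot.landmark_of('scene','tile_'+n)[:1]: print('  tile',w(T,r['location']).round(3),round(r['confidence'],2))
x=proj('scene',T,[.6,-.185,.06]);print(x)
u,v=map(int,x);u0=max(0,u-90);v0=max(0,v-68)
c=cv2.resize(a[v0:v0+136,u0:u0+180],(800,600),interpolation=cv2.INTER_CUBIC)
tt=b[140:290,250:450];t2=cv2.resize(tt,(400,300),interpolation=cv2.INTER_CUBIC);c[300:,400:]=t2
cv2.imwrite('pics/fin.png',c)
```

```text
white [ 0.601 -0.218  0.071] 0.76
  tile [ 0.638 -0.212  0.006] 0.69
blue [ 0.588 -0.083  0.077] 0.59
  tile [0.78  0.174 0.   ] 0.95
terracotta [ 0.602 -0.282  0.078] 0.67
  tile [ 0.632 -0.15   0.006] 0.94
(np.float64(201.11579544419365), np.float64(153.90545960029797))
```

View pics/fin.png

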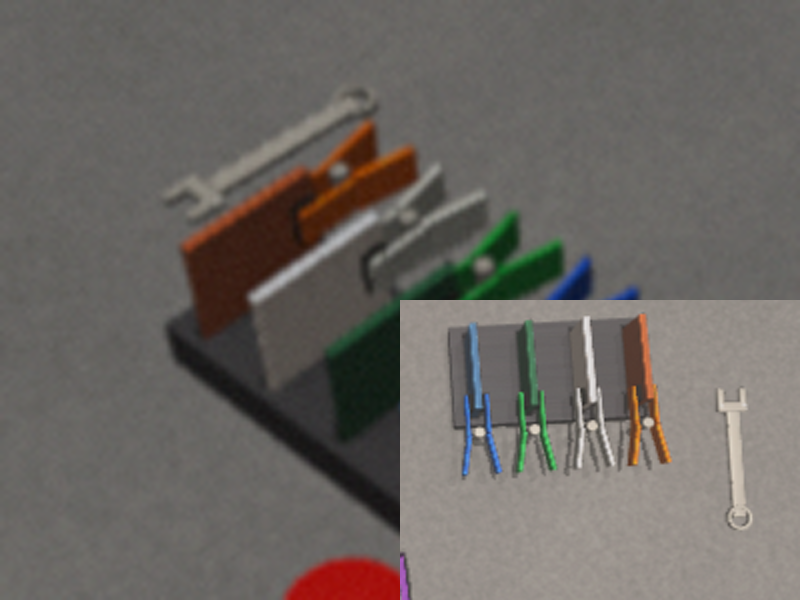

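```bash
python3 -c "
from plant import bot
print(bot.hand_in(), bot.read_state()['time'])"
```

```text
the job is handed in; nothing more can be done
the job is handed in; nothing more can be done
```

I moved all four tiles from the stand into the rack, one per slot, and put the clip of its colour on each tile's robot-facing edge. I handed the job in at about 47 s of the 210 s allowed; no verdict is reported.

- **Slots used:** from y = +99 mm to −99 mm the order is blue, green, white, terracotta. Each tile was pressed down until it met about 20–25 N with the grip back at its stand height, so each sits on the slot floor.
- **Clips:** the white clip first bit only about 11 mm, so I squeezed it again and pushed it 8 mm deeper. Close-up checks then showed roughly the full 18 mm of pad on the tile for all four. The clips span about z = 60–90 mm, clear above the 34 mm rack.
- **Final check:** the last picture shows the four tiles upright in the rack, each with its matching clip. The spanner shows in its usual place. The tub, bottle, purple tile and red tiles were never handled, but I did not look at them again.
- **Checks that failed or disagreed:**
  - In the last scene view the network found no green clip jaw and no green tile.
  - It matched "blue tile" to a red look-alike, and "terracotta tile" to the green tile's slot.
  - I relied on the pictures and close-up measurements for those three.

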